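# Take the left-hand nut off the cutter spindle

### The arm

A 7-joint arm with a two-finger parallel gripper is mounted at the origin on a cart in front of the work surface, level with it; the furniture and walls round the work are solid. World frame = base frame: x ahead of the robot, y to its left, z up, the work surface at z = 0. Lengths are in m, angles in rad, forces in N, time in s.
With the tool pointing down it reaches from about 0.425 to 0.875 m from the base axis. Payload 8.4 kg.
Tool frame: the origin (TCP) lies at the very end of the fingers, on their centre line; the grasp point (between the pads) lies 19 mm behind it; z points along the fingers, y is the direction in which the jaws open and shut (so a half turn about z gives the same grasp; the last joint's range is limited). The gripper opens to 87 mm and grips with 3 to 60 N. Pads are 19 mm wide; open, the fingers measure 117 mm over their backs; the gripper's body (75 mm by 190 mm) begins 51 mm behind the grasp point.
Start: joints at [1.014, 0.333, 0.04, 1.465, -0.013, 1.343, -0.059], TCP at [0.287, -0.583, 0.2] pointing down, gripper open.
Joint ranges: [-2.58, 2.58], [-0.38, 2.09], [-1.3, 1.39], [0.25, 2.4], [-1.5, 4.64], [0.08, 2.09], [-2.65, 2.65]. Speed limits (rad/s): [2.22, 2.22, 2.79, 2.79, 3.14, 3.14, 3.14].

### API

Orientations are given as a unit quaternion [w, x, y, z].
In Python, from cell import r, optics gives the robot as it stands.
- The arm moves only by the tool apply_moves, never from a script. Its argument "rows" is text: rows parted by semicolons, each of 7 numbers parted by spaces: the turn, a rotation vector about the tool's x, y, z in rad, then the shift along the tool's x, y, z in mm, then the finger opening in mm, from 0 to 87. A call has 1 to 8 rows; each row is the pose to reach, as a shift and turn from the pose commanded when the call began, along the tool's axes at that moment; what a row does not reach only later rows make up. A row lasts 1/10 s, in which the tool goes at most 50 mm and 8.59 degrees, less where a joint would pass 70% of its speed; a pose out of reach is approached as far as the arm can. A call with a gripper value outside its range is refused whole. The fingers move at their own pace and stop on an object; "force" is the grip in N (left out, the last holds). Time passes only in rows, so rows that repeat a pose let the fingers close. It gives the time, the measured TCP pose, the force and the opening at its end, in the units of the state.
- r.observe(): the state, without advancing time (a new reading comes with each control period).
- optics.capture(name): name is "side" or "top"; returns the picture (400x640x3 uint8, blue, green, red); there is no depth.
- optics.get_calibration(name): a dict with "fx", "fy", "cx", "cy" (pixels), "rvec" (rotation vector, rad) and "tvec" (3), from world to camera coordinates, as OpenCV has them. Camera axes: x right, y down, z forward; pixel columns grow to the right and rows downward; lengths in m; the calibration is good to about 2 mm. A picture is of the moment at which its call begins. get_calibration takes no time and is no camera call.
- r.close_job(): hands the job in, once; it reports no verdict.
The state is a dict: "time_s": time; "joint_positions": joint angles; "joint_vel": joint speeds; "tau": joint torques, N m; "tcp_pos": TCP position; "tool_rot": TCP orientation; "contact_force": force on the tool from outside, world axes, zero at the start; "ft_torque": the same for the moment, N m; "width": finger opening in m.
Only numpy, scipy, OpenCV 4.12 (cv2) and the standard library are available. Lean on these libraries where they do the work, as an engineer would, in place of code of your own. Each camera call takes 0.05 s, during which the arm holds its last target.

### The job

Before the new cutter can be fitted, take the spindle nut off the green stand. Its thread is left-handed: turn it clockwise, seen from above, until its white engraved line has passed the release line on the stand, and on from there, gently, until you feel it come up against its stop; only then lift it straight off, and never wrench or force it. Set the nut down gently, upright, in the aluminium tray, and do not disturb the cutter wheel, the padlock or the oil bottle.

Things in the scene. Friction and masses are not known exactly. Their poses are not given: they have to be found in the camera images.
- stand: Fixed green cast spindle stand: foot plate 130 x 110 x 12 mm, on it a round housing 80 mm across, its flat top 30 mm above the desk. Origin: centre of the underside, on the upright spindle axis; z up. Contact between nut and stand (spindle included) must stay below 40 N; the nut's spring alone makes 12 N of it.
- release_line (a point): white release line on the housing top: this point is 33 mm from the spindle axis, in the stand's frame towards (-0.980, 0.199); the nut's line meets it at a nut yaw of -0.20 rad relative to the stand. The spindle stops at a different angle each time, unseen: the nut comes free 0.1 to 0.8 rad past this line; only feel tells where.
- spindle (a point): spindle axis at housing-top height, hidden in the nut. The nose stands 19 mm above it, its spring plunger 33 mm; two left-hand ribs climb 2.7 mm per rad clockwise, each ending at an upright slot 0.05 rad wider to each side than the nut's pin, then a solid stop. Against the clockwise stop the nut is free to lift. A second stop blocks anticlockwise turning 0.05 to 0.95 rad from the start.
- nut: Loose dark steel spindle nut, about 250 g, 60 mm high: round hollow cap 50 mm across, 30 mm high, open below, with a finger bar on top. Origin: centre of the underside; z up; its -x side carries the white engraved line. Screwed on, its underside is 1 to 9 mm above the housing top; lift it 40 mm above before moving aside. It has 1.5 mm of play sideways.
- nut_bar (a point): point in the nut's finger bar, on the nut's axis, 50 mm above its underside. The bar is 46 mm long (nut's x), 18 mm wide (nut's y), 30 mm high (30 to 60 mm above the underside). Two pins in the cap, 15 mm from the axis, run beneath the ribs; a 12 N spring presses them up, so turning takes about 0.03 to 0.2 Nm.
- nut_line (a point): foot of the nut's white engraved line, 25 mm from its axis on its -x side, level with its underside. The nut has to be turned clockwise (yaw falling) by 0.45 to 1.45 rad in all. Against the stop the torque rises by about 0.05 Nm for each 0.01 rad of further twist; pressed hard on it, the pins bind in the slots, so ease off a little (0.04 rad) to lift. Freed, the spring lifts it some 3 mm if let.
- tray: Loose low open aluminium tray 130 x 110 mm, rim 18 mm high, walls and floor 4 mm thick, 500 g. Origin: centre of the underside, x along the 130 mm side; z up.
- cutter: Loose toothed grey cutter wheel lying flat, 60 mm across, 10 mm high; origin at the centre of its underside. Bystander.
- padlock: Loose brass padlock lying flat, 50 x 57 x 13 mm; origin at the centre of its underside. Bystander.
- oil: Loose white oil bottle with a red spout, 41 mm across, 112 mm high, standing; origin at the centre of its underside. Bystander.

How it is judged:
On the way, in this order (a step that is already met when the one before it is completed fails the run):
1. the nut, still on the spindle, is turned clockwise until its engraved line has come past the release line (y of nut_line in the frame of stand above 0.004 m and horizontal distance between nut and stand below 0.004 m and z of nut in the frame of stand below 0.046 m), for 0.1 s.
2. the nut is lifted clear of the spindle (z of nut in the frame of stand above 0.052 m), for 0.05 s.
At the end, for the whole second after the job is handed in: The nut stands upright (within 0.1 rad) and at rest on the floor of the level tray, released, wholly inside its rim; cutter wheel, padlock and oil bottle within 20 mm of where they stood (x of nut in the frame of tray between -0.045 and 0.045 m and y of nut in the frame of tray between -0.035 and 0.035 m and z of nut in the frame of tray below 0.007 m and angle between nut's own z axis and vertical below 0.1 rad and linear speed of nut below 0.02 m/s and angle between tray's own z axis and vertical below 0.06 rad and distance of each of cutter, padlock, oil from where it was at the start of the episode below 0.02 m); the robot touches nothing.
It fails at once if the nut is forced: more than 40 N between nut and stand or spindle (contact force between nut and stand above 40 N).
It fails at once if the nut is dropped or pushed hard into the tray: more than 40 N between them (contact force between nut and tray above 40 N).
It fails at once if the cutter wheel is shifted by more than 20 mm (distance of cutter from where it was at the start of the episode above 0.02 m).
It fails at once if the padlock is shifted by more than 20 mm (distance of padlock from where it was at the start of the episode above 0.02 m).
It fails at once if the oil bottle is shifted by more than 20 mm or tipped (distance of oil from where it was at the start of the episode above 0.02 m or angle between oil's own z axis and vertical above 0.4 rad).
It also fails if it takes over 67 s, if anything falls off the work surface, if the arm or the gripper's body presses on something with over 40 N, if the wrist force passes 120 N, or if a joint passes its speed limit or range.

## Working session

There is one attempt and no reset: what is moved stays moved. The work goes in short steps, Python scripts to look and compute and a tool call to move; the robot and the scene stay as the last step left them, time stands still between calls to the robot, and variables do not carry over. Pictures are saved under pics/ and viewed, and the job is handed in when it is done.

Besides the shell and the picture viewer there is one more tool, called after ">>>" as a command line: name --argument value ..., lists and objects as JSON in quotes. apply_moves: Moves the arm, as the interface text tells. Its arguments: {"type":"object","properties":{"rows":{"type":"string"},"force":{"type":"number"}},"required":["rows"]}

```bash
ls; mkdir -p pics; python3 - <<'E'
from cell import r, optics
import cv2
print(r.observe())
for n in("side","top"):
    cv2.imwrite(f"pics/{n}0.png",optics.capture(n)); print(n,optics.get_calibration(n))
E
```

```text
pics
{'time_s': 0.0, 'joint_positions': array([ 1.01377789,  0.33390545,  0.03983792,  1.46628038, -0.01343061,
        1.34331342, -0.05854213]), 'joint_vel': array([-0.00064004, -0.00055067, -0.00102319,  0.00011216,  0.00105039,
       -0.00128614, -0.00099536]), 'tau': array([ 1.08560816e-03, -6.56362724e+01,  1.33565526e+00, -4.03792763e+01,
       -5.98326162e-02,  4.50449868e-02,  9.70231349e-05]), 'tcp_pos': array([ 0.28706754, -0.58259736,  0.19955788]), 'tool_rot': array([-7.90589781e-04,  9.73917849e-01,  2.26899429e-01, -2.19961684e-04]), 'contact_force': array([-0.05643801, -0.52228182, -0.34381932]), 'ft_torque': array([0.02380468, 0.02187806, 0.0336281 ]), 'width': 0.08690467817850123}
side {'fx': 362.30321605695434, 'fy': 362.30321605695434, 'cx': 329.25206982437743, 'cy': 201.0411382549949, 'rvec': array([ 2.11993769, -0.05270379,  0.03306914]), 'tvec': array([-0.56242727,  0.09568112,  0.84317711])}
top {'fx': 491.74607528141297, 'fy': 491.74607528141297, 'cx': 313.4611964029261, 'cy': 199.30547134121272, 'rvec': array([ 2.2166326 , -2.16547181,  0.08029303]), 'tvec': array([0.00902011, 0.56814007, 1.14739986])}
```

View pics/side0.png

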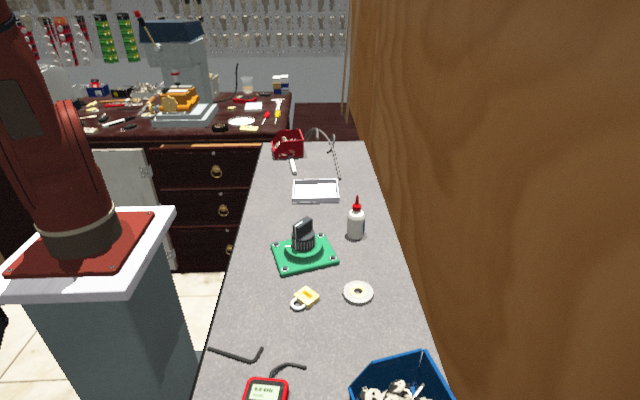

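View pics/top0.png

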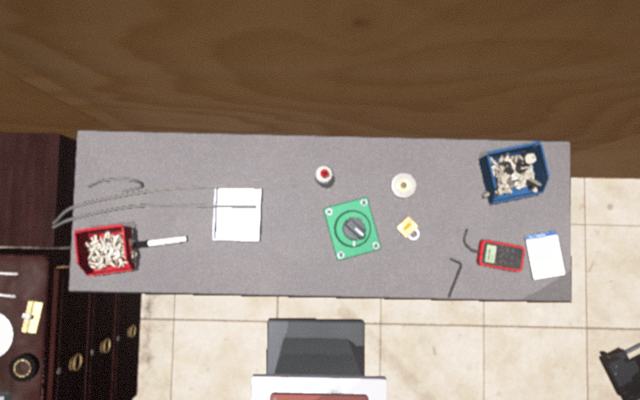

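The side view shows the green stand near (303,253), the tray near (316,190), the oil bottle (356,222), the padlock (305,298) and the cutter (358,292). In the top view the stand is at (352,229) and the tray at (237,214). Next I'll zoom in.

```bash
python3 - <<'E'
import cv2
t=cv2.imread("pics/top0.png");s=cv2.imread("pics/side0.png")
cv2.imwrite("pics/topz.png",cv2.resize(t[185:275,305:405],None,fx=6,fy=6,interpolation=cv2.INTER_CUBIC)[:, :600])
cv2.imwrite("pics/sidez.png",cv2.resize(s[205:285,260:350],None,fx=7,fy=7,interpolation=cv2.INTER_CUBIC))
cv2.imwrite("pics/trayz.png",cv2.resize(t[170:260,190:290],None,fx=6,fy=6,interpolation=cv2.INTER_CUBIC))
E
```

```text
(no output)
```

View pics/topz.png

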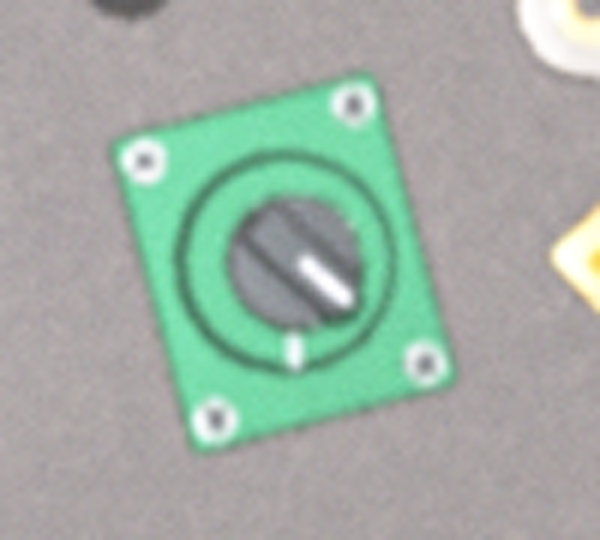

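View pics/sidez.png

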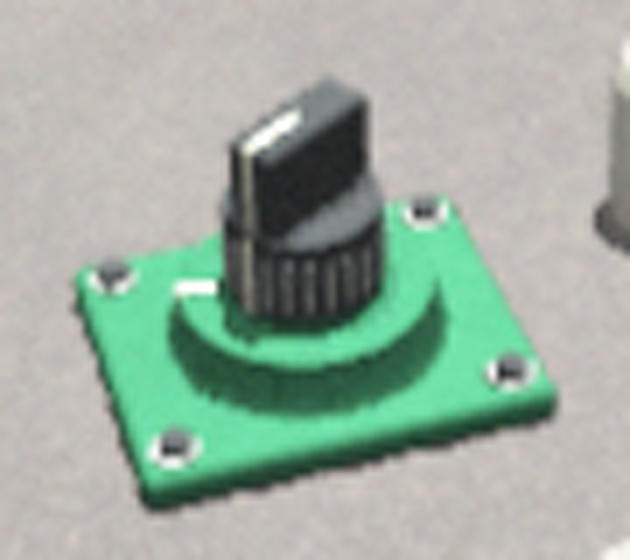

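View pics/trayz.png

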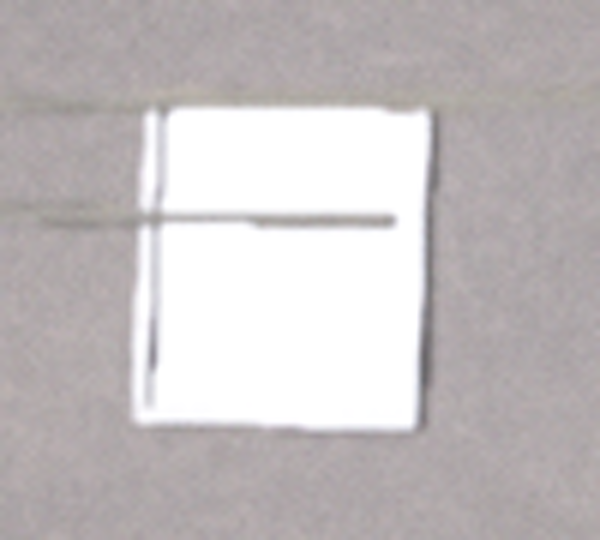

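```bash
python3 - <<'E'
import cv2
t=cv2.imread("pics/top0.png");s=cv2.imread("pics/side0.png")
cv2.imwrite("pics/sidew.png",cv2.resize(s[110:210,250:380],None,fx=6,fy=6,interpolation=cv2.INTER_CUBIC))
cv2.imwrite("pics/topw.png",cv2.resize(t[160:290,45:275],None,fx=3.4,fy=3.4,interpolation=cv2.INTER_CUBIC))
E
```

```text
(no output)
```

View pics/sidew.png

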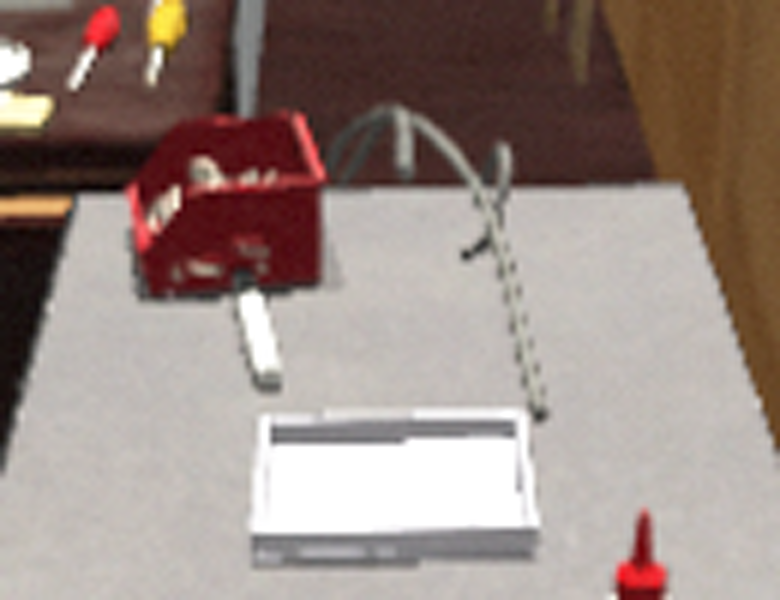

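View pics/topw.png

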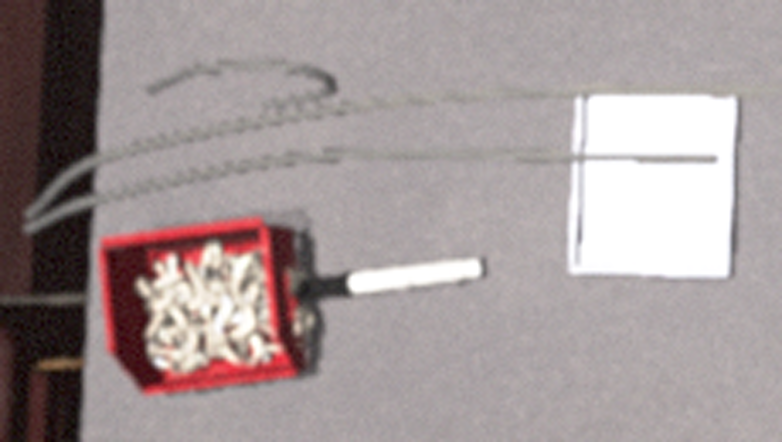

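```bash
cat > h.py <<'E'
import numpy as np,cv2
from cell import r,optics
C={n:optics.get_calibration(n) for n in("side","top")}
def ray(n,uv):
    c=C[n];R=cv2.Rodrigues(c['rvec'])[0];t=np.array(c['tvec'])
    d=R.T@np.array([(uv[0]-c['cx'])/c['fx'],(uv[1]-c['cy'])/c['fy'],1.]);return -R.T@t,d/np.linalg.norm(d)
def onz(n,uv,z):
    o,d=ray(n,uv);return o+d*(z-o[2])/d[2]
def tri(a,b):
    (o,d),(p,e)=ray("side",a),ray("top",b)
    s=np.linalg.lstsq(np.c_[d,-e],p-o,rcond=None)[0];P=o+s[0]*d;Q=p+s[1]*e
    return (P+Q)/2,np.linalg.norm(P-Q)
def proj(n,P):
    c=C[n];return cv2.projectPoints(np.array(P,float).reshape(-1,3),c['rvec'],c['tvec'],np.array([[c['fx'],0,c['cx']],[0,c['fy'],c['cy']],[0,0,1]]),None)[0].reshape(-1,2)
E
python3 - <<'E'
from h import *
np.set_printoptions(precision=4,suppress=True)
for n in C: print(n,ray(n,(320,200)))
print("wire",tri((340,178.5),(255,206)))
Z=lambda x,y:(305+(x+.5)/6-.5,185+(y+.5)/6-.5)
ZS=lambda x,y:(260+(x+.5)/7-.5,205+(y+.5)/7-.5)
# holes on foot plate z=.012
H=[(145,161),(353,105),(426,362),(216,420)]
P=[onz("top",Z(*h),.012) for h in H];print(np.array(P),np.mean(P,0))
S=[(425,212),(512,370),(175,447),(112,275)] 
PS=[onz("side",ZS(*h),.012) for h in S];print(np.array(PS),np.mean(PS,0))
print("line top",onz("top",Z(294,350),.03),"side",onz("side",ZS(196,288),.03))
print("bar line ends",onz("top",Z(306,262),.095),onz("top",Z(347,301),.095))
T=lambda x,y:(190+(x+.5)/6-.5,170+(y+.5)/6-.5)
for z in(.018,): 
  q=np.array([onz("top",T(*p),z) for p in[(146,106),(432,110),(417,428),(136,422)]]);print(q,q.mean(0))
q=np.array([onz("side",(250+x/6,110+y/6),.018) for x,y in[(261,415),(525,410),(537,530),(252,537)]]);print(q,q.mean(0))
print("oil",onz("top",(324,174),.1),onz("side",(356,237),0.0),"cut",onz("top",(403,185),.01),"pad",onz("top",(409,229),.01))
print("desk corners",[onz("top",p,0) for p in[(78,131),(570,142),(570,300),(69,290)]])
E
```

```text
side (array([ 0.5262, -0.6968,  0.5235]), array([ 0.0195,  0.8541, -0.5198]))
top (array([0.4906, 0.0297, 1.1823]), array([ 0.0651, -0.0197, -0.9977]))
wire (array([0.5727, 0.1528, 0.0715]), np.float64(0.05335222127495426))
[[ 0.5402 -0.0148  0.012 ]
 [ 0.5644 -0.0971  0.012 ]
 [ 0.4633 -0.1276  0.012 ]
 [ 0.4386 -0.045   0.012 ]] [ 0.5016 -0.0711  0.012 ]
[[ 0.5414 -0.0137  0.012 ]
 [ 0.5657 -0.0957  0.012 ]
 [ 0.464  -0.1257  0.012 ]
 [ 0.4393 -0.0427  0.012 ]] [ 0.5026 -0.0694  0.012 ]
line top [ 0.4672 -0.0737  0.03  ] side [ 0.4688 -0.0734  0.03  ]
bar line ends [ 0.5009 -0.0717  0.095 ] [ 0.4869 -0.0871  0.095 ]
[[0.5909 0.2591 0.018 ]
 [0.592  0.1461 0.018 ]
 [0.4665 0.1482 0.018 ]
 [0.4663 0.2585 0.018 ]] [0.5289 0.203  0.018 ]
[[0.4702 0.256  0.018 ]
 [0.6008 0.2552 0.018 ]
 [0.598  0.1399 0.018 ]
 [0.47   0.1398 0.018 ]] [0.5347 0.1977 0.018 ]
oil [0.6191 0.0008 0.1   ] [ 0.6264 -0.0102  0.    ] cut [ 0.6078 -0.1916  0.01  ] pad [ 0.5028 -0.2071  0.01  ]
desk corners [array([ 0.7213,  0.5963, -0.    ]), array([ 0.7238, -0.6   ,  0.    ]), array([ 0.3426, -0.5956,  0.    ]), array([0.3399, 0.5967, 0.    ])]
```

```bash
python3 - <<'E'
import cv2
t=cv2.imread("pics/top0.png");s=cv2.imread("pics/side0.png")
a=t[170:225,170:330].astype(float);b=cv2.GaussianBlur(a,(0,0),6)
cv2.imwrite("pics/te.png",cv2.resize(((a-b)*5+128).clip(0,255).astype('uint8'),None,fx=5,fy=5,interpolation=cv2.INTER_CUBIC))
a=s[110:215,280:370].astype(float);
cv2.imwrite("pics/se.png",cv2.resize(((a-128)*1.3+128).clip(0,255).astype('uint8'),None,fx=5.7,fy=5.7,interpolation=cv2.INTER_CUBIC))
E
```

```text
(no output)
```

View pics/te.png

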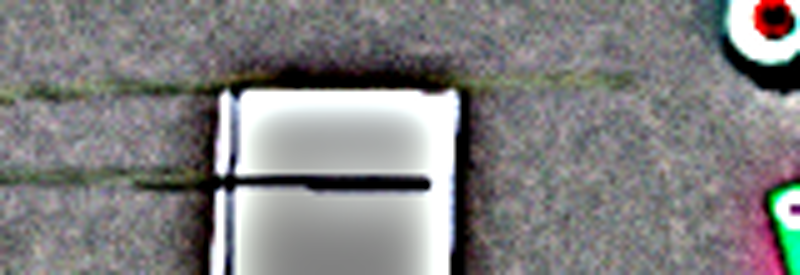

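View pics/se.png

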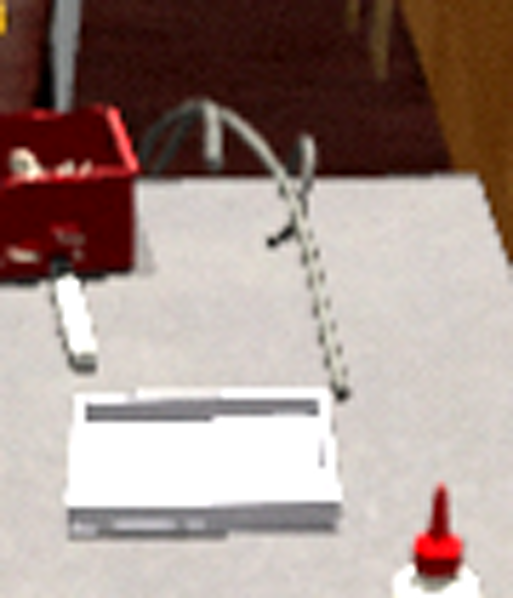

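```bash
python3 - <<'E'
from h import *
np.set_printoptions(precision=4,suppress=True)
print(tri((340,179),(296,186)));print(tri((317.4,139),(256,206.6)))
print(tri((340,179),(256,206.6)));print(tri((317.4,139),(296,186)))
for z in (0,.1,.2,.3,.4): print(z,onz("top",(296,186),z),onz("top",(256,206.6),z),onz("side",(317.4,139),z),onz("side",(340,179),z))
E
```

```text
(array([0.5904, 0.0614, 0.1189]), np.float64(0.0023714052012565466))
(array([0.5398, 0.139 , 0.1896]), np.float64(0.0018044527619656852))
(array([0.5719, 0.1505, 0.0713]), np.float64(0.05447146200428036))
(array([0.5593, 0.0579, 0.2241]), np.float64(0.04010562568629117))
0 [0.6002 0.065  0.    ] [0.5482 0.1599 0.    ] [0.549  0.6139 0.    ] [0.6108 0.2844 0.    ]
0.1 [0.5909 0.062  0.1   ] [0.5433 0.1489 0.1   ] [0.5447 0.3635 0.1   ] [0.5946 0.0969 0.1   ]
0.2 [0.5817 0.0591 0.2   ] [0.5384 0.1379 0.2   ] [0.5403 0.1131 0.2   ] [ 0.5784 -0.0905  0.2   ]
0.3 [0.5724 0.0561 0.3   ] [0.5336 0.1269 0.3   ] [ 0.5359 -0.1373  0.3   ] [ 0.5623 -0.2779  0.3   ]
0.4 [0.5631 0.0531 0.4   ] [0.5287 0.1159 0.4   ] [ 0.5316 -0.3877  0.4   ] [ 0.5461 -0.4654  0.4   ]
```

```bash
python3 - <<'E'
from h import *
np.set_printoptions(precision=3,suppress=True)
W=lambda x,y:(45+x/3.4,160+y/3.4)
A=[(x,y) for x,y in [(30,215),(95,160),(200,133),(330,107),(480,95),(570,92)]]
B=[(25,228),(90,197),(180,172),(320,156),(520,157),(715,158)]
S=[(280+x/5.7,110+y/5.7) for x,y in [(342,395),(330,350),(318,300),(305,250),(295,210),(275,165),(240,122),(205,103),(175,118),(150,150)]]
SB=[(280+x/5.7,110+y/5.7) for x,y in [(213,163),(210,130),(206,108),(175,118),(150,150)]]
def dens(c): 
    c=np.array(c);return np.vstack([c[i]+(c[i+1]-c[i])*k for i in range(len(c)-1) for k in np.linspace(0,1,15)])
for nm,T,Sd in(("A",A,S),("B",B,SB)):
    for p in T:
        q=[(tri(s,W(*p)),s) for s in dens(Sd)];b=sorted(q,key=lambda k:k[0][1])[:3]
        print(nm,p,[ (x[0][0],round(x[0][1],4)) for x in b])
Z=lambda x,y:(305+(x+.5)/6-.5,185+(y+.5)/6-.5)
ZS=lambda x,y:(260+(x+.5)/7-.5,205+(y+.5)/7-.5)
print("bar line", tri(ZS(298,118),Z(306,262)),tri(ZS(246,148),Z(349,303)))
for h in (.09,.095,.1):
  print(h,onz("top",Z(306,262),h)[:2],onz("side",ZS(298,118),h)[:2],onz("top",Z(349,303),h)[:2],onz("side",ZS(246,148),h)[:2])
# tool
s=r.observe()
E
```

```text
A (30, 215) [(array([0.502, 0.641, 0.001]), np.float64(0.0095)), (array([0.502, 0.64 , 0.003]), np.float64(0.0108)), (array([0.503, 0.639, 0.005]), np.float64(0.0121))]
A (95, 160) [(array([0.534, 0.572, 0.054]), np.float64(0.0007)), (array([0.535, 0.572, 0.055]), np.float64(0.0007)), (array([0.534, 0.573, 0.053]), np.float64(0.0021))]
A (200, 133) [(array([0.553, 0.491, 0.083]), np.float64(0.0001)), (array([0.552, 0.49 , 0.084]), np.float64(0.0014)), (array([0.554, 0.491, 0.082]), np.float64(0.0015))]
A (330, 107) [(array([0.571, 0.401, 0.097]), np.float64(0.0006)), (array([0.571, 0.402, 0.095]), np.float64(0.0007)), (array([0.57 , 0.401, 0.1  ]), np.float64(0.0018))]
A (480, 95) [(array([0.58 , 0.3  , 0.114]), np.float64(0.0)), (array([0.579, 0.3  , 0.116]), np.float64(0.0006)), (array([0.58 , 0.301, 0.112]), np.float64(0.0006))]
A (570, 92) [(array([0.582, 0.241, 0.125]), np.float64(0.0001)), (array([0.582, 0.241, 0.125]), np.float64(0.0001)), (array([0.582, 0.241, 0.123]), np.float64(0.0004))]
B (25, 228) [(array([ 0.497,  0.645, -0.001]), np.float64(0.0186)), (array([0.498, 0.64
[... 587 characters left out ...]
013))]
B (520, 157) [(array([0.538, 0.261, 0.17 ]), np.float64(0.0003)), (array([0.538, 0.26 , 0.17 ]), np.float64(0.0008)), (array([0.537, 0.261, 0.17 ]), np.float64(0.0014))]
B (715, 158) [(array([0.538, 0.138, 0.216]), np.float64(0.0002)), (array([0.538, 0.138, 0.216]), np.float64(0.0002)), (array([0.538, 0.138, 0.215]), np.float64(0.0003))]
bar line (array([ 0.502, -0.072,  0.092]), np.float64(0.0016848220995365711)) (array([ 0.487, -0.088,  0.093]), np.float64(0.0014706833586955977))
0.09 [ 0.501 -0.072] [ 0.502 -0.069] [ 0.486 -0.088] [ 0.487 -0.084]
0.095 [ 0.501 -0.072] [ 0.503 -0.077] [ 0.486 -0.088] [ 0.488 -0.091]
0.1 [ 0.501 -0.071] [ 0.503 -0.084] [ 0.486 -0.087] [ 0.488 -0.098]
```

```bash
cat >> h.py <<'E'
from scipy.spatial.transform import Rotation as Ro
def st():
    s=r.observe();q=s['tool_rot'];R=Ro.from_quat([q[1],q[2],q[3],q[0]]);return s,R
def row(p,yaw):
    s,R=st();T=Ro.from_matrix(np.array([[np.cos(yaw),np.sin(yaw),0],[np.sin(yaw),-np.cos(yaw),0],[0,0,-1]]))
    print("rot",np.round((R.inv()*T).as_rotvec(),3),"mm",np.round(R.inv().apply(np.array(p)-s['tcp_pos'])*1000,1))
def info():
    s,R=st();M=R.as_matrix()
    print("t",round(s['time_s'],2),"p",np.round(s['tcp_pos'],4),"yaw",round(np.arctan2(M[1,0],M[0,0]),4),"F",np.round(s['contact_force'],2),"M",np.round(s['ft_torque'],3),"w",round(s['width'],4),"q",np.round(s['joint_positions'],2))
E
python3 -c "
from h import *
info();row((.44,0,.2),0)"
```

```text
t 0.1 p [ 0.287  -0.5827  0.1997] yaw 0.4578 F [ 0.13  0.58 -0.22] M [-0.045  0.028  0.028] w 0.0869 q [ 1.01  0.33  0.04  1.47 -0.01  1.34 -0.06]
rot [-0.001  0.     0.458] mm [ 3.947e+02 -4.551e+02  3.000e-01]
```

```bash
python3 -c "
from h import *
row((.5,-.08,.21),0)"
```

```text
rot [-0.001  0.     0.458] mm [ 413.2 -356.8   -9.9]
```

>>> apply_moves --rows "0 0 0.06 50 -44 -1 87;0 0 0.12 100 -87 -2 87;0 0 0.18 150 -130 -4 87;0 0 0.24 200 -173 -5 87;0 0 0.3 250 -216 -6 87;0 0 0.36 300 -259 -8 87;0 0 0.42 350 -302 -9 87;0 0 0.458 400 -345 -10 87"

```text
time_s: 0.9
tcp_pos: [0.4435, -0.2128, 0.2081]
tool_rot: [0.0, 1.0, -0.001, -0.0]
contact_force: [0.4, -0.2, -0.1]
width: 0.0872
```

```bash
python3 -c "
from h import *
info();row((.475,.145,.21),0);row((.475,.145,.008),0)"
```

```text
t 0.9 p [ 0.4435 -0.2128  0.2081] yaw -0.0027 F [ 0.44 -0.22 -0.11] M [-0.027 -0.039 -0.019] w 0.0872 q [ 0.58  0.02 -0.22  1.82  0.    1.31 -1.22]
rot [ 0.     0.    -0.003] mm [  30.5 -357.9   -2. ]
rot [ 0.     0.    -0.003] mm [  30.5 -357.9  200. ]
```

>>> apply_moves --rows "0 0 0 0 0 0 87;0 0 0 0 0 0 87"

```text
time_s: 1.1
tcp_pos: [0.4436, -0.2138, 0.208]
tool_rot: [0.0, 1.0, 0.001, -0.0]
contact_force: [-0.6, -0.7, -0.6]
width: 0.087
```

```bash
python3 -c "
from h import *
info();row((.475,.145,.21),0);row((.475,.145,.008),0)"
```

```text
t 1.1 p [ 0.4436 -0.2138  0.208 ] yaw 0.003 F [-0.63 -0.72 -0.59] M [-0.019  0.047  0.029] w 0.087 q [ 0.58  0.02 -0.22  1.82  0.01  1.31 -1.21]
rot [0.    0.    0.003] mm [  32.5 -358.7   -2.1]
rot [0.    0.    0.003] mm [  32.6 -358.7  199.9]
```

>>> apply_moves --rows "0 0 0 4 -45 0 87;0 0 0 8 -90 0 87;0 0 0 12 -135 0 87;0 0 0 16 -180 0 87;0 0 0 20 -225 0 87;0 0 0 24 -270 0 87;0 0 0 28 -315 0 87;0 0 0 32 -358 0 87"

```text
time_s: 1.9
tcp_pos: [0.4758, 0.1433, 0.2081]
tool_rot: [0.0, 1.0, -0.001, 0.0]
contact_force: [2.1, -1.2, 0.2]
width: 0.0872
```

>>> apply_moves --rows "0 0 0 0 0 0 87;0 0 0 0 0 0 87"

```text
time_s: 2.1
tcp_pos: [0.4756, 0.1425, 0.2077]
tool_rot: [0.0, 1.0, 0.0, -0.0]
contact_force: [0.5, -0.7, 0.4]
width: 0.0872
```

```bash
python3 -c "
from h import *
info();row((.475,.145,.03),0);row((.475,.145,.008),0)
for n in ('side','top'): cv2.imwrite(f'pics/{n}1.png',optics.capture(n))
im=cv2.imread('pics/side1.png')[100:260,230:390];cv2.imwrite('pics/side1z.png',cv2.resize(im,None,fx=3.7,fy=3.7))
im=cv2.imread('pics/top1.png')[130:280,180:340];cv2.imwrite('pics/top1z.png',cv2.resize(im,None,fx=3.7,fy=3.7))
"
```

```text
t 2.1 p [0.4756 0.1425 0.2077] yaw 0.0001 F [ 0.48 -0.74  0.38] M [-0.028  0.038  0.001] w 0.0872 q [ 0.21  0.05 -0.61  1.79  0.03  1.31 -1.97]
rot [0.    0.001 0.   ] mm [ -0.5  -2.5 177.7]
rot [0.    0.001 0.   ] mm [ -0.5  -2.5 199.7]
```

View pics/side1z.png

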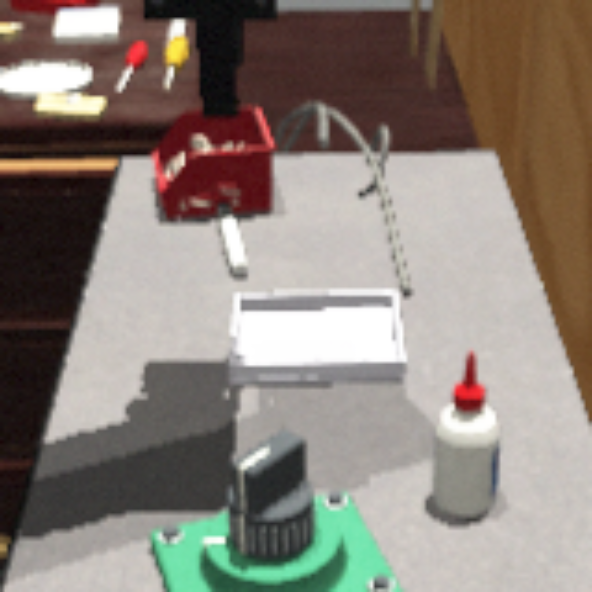

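View pics/top1z.png

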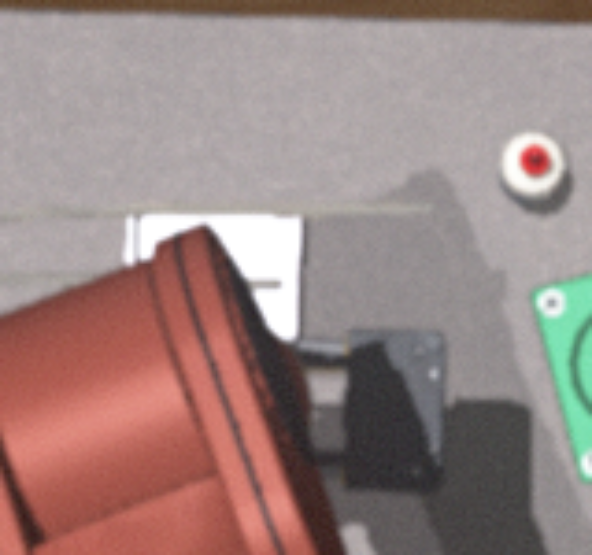

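```bash
python3 -c "
from h import *
for z in(.3,.4,.5,.6):print(z,onz('top',(180+205/3.7,130+228/3.7),z),onz('top',(180+160/3.7,130+250/3.7),z),onz('top',(180+300/3.7,130+370/3.7),z), onz('top',(180+440/3.7,130+330/3.7),z))
print(proj('top',[(.475,.143,.28),(.475,.048,.28),(.475,.048,.35),(.475,.143,.45)]))
im=cv2.imread('pics/side1.png');cv2.imwrite('pics/side1f.png',im[0:200,150:450].repeat(2,0).repeat(2,1))
"
```

```text
0.3 [0.55965014 0.16468205 0.3       ] [0.54842466 0.18613289 0.3       ] [0.49188363 0.11649912 0.3       ] [0.51278808 0.04931278 0.3       ]
0.4 [0.55182553 0.14938079 0.4       ] [0.54187236 0.16840036 0.4       ] [0.49173978 0.10665899 0.4       ] [0.51027489 0.04708765 0.4       ]
0.5 [0.54400092 0.13407953 0.5       ] [0.53532006 0.15066783 0.5       ] [0.49159593 0.09681886 0.5       ] [0.50776169 0.04486252 0.5       ]
0.6 [0.53617631 0.11877827 0.6       ] [0.52876776 0.1329353  0.6       ] [0.49145208 0.08697873 0.6       ] [0.5052485  0.04263739 0.6       ]
[[247.37096818 238.96019357]
 [299.35574796 240.15750037]
 [298.49516515 240.85858045]
 [232.89595099 240.618669  ]]
```

View pics/side1f.png

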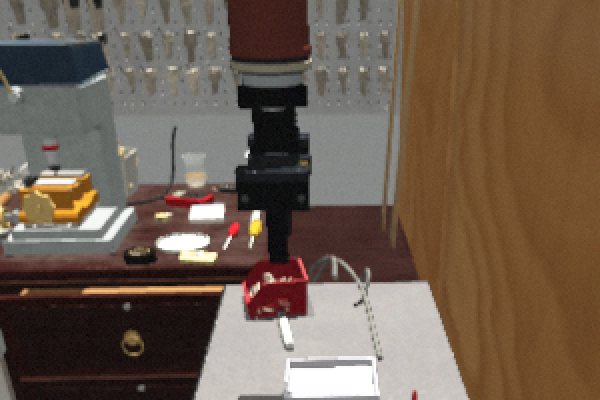

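View pics/top1.png

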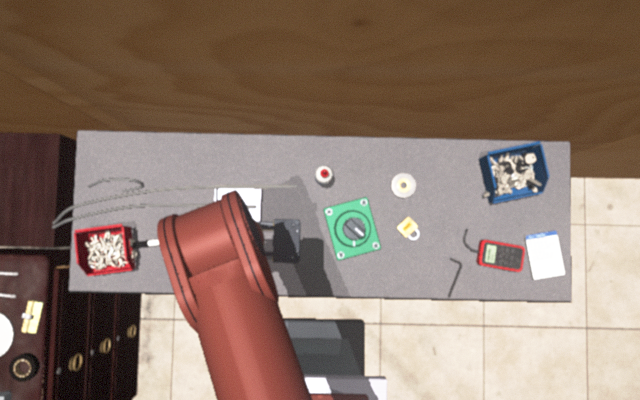

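>>> apply_moves --rows "0 0 0 0 -1 40 87;0 0 0 0 -2 80 87;0 0 0 0 -2.5 120 87;0 0 0 0 -2.5 150 87;0 0 0 0 -2.5 175 87;0 0 0 0 -2.5 188 87;0 0 0 0 -2.5 195 87;0 0 0 0 -2.5 198 87"

```text
time_s: 3.0
tcp_pos: [0.4759, 0.145, 0.0103]
tool_rot: [0.0, 1.0, -0.001, 0.0]
contact_force: [-0.1, 0.9, 0.6]
width: 0.0868
```

>>> apply_moves --rows "0 0 0 0 0 0 60;0 0 0 0 0 0 40;0 0 0 0 0 0 20;0 0 0 0 0 0 0;0 0 0 0 0 0 0;0 0 0 0 0 0 0" --force 30

```text
time_s: 3.6
tcp_pos: [0.4755, 0.1457, 0.0103]
tool_rot: [-0.0, 1.0, -0.0, 0.0]
contact_force: [-0.1, -0.1, -0.1]
width: 0.0466
```

```bash
python3 -c "
from h import *
info();cv2.imwrite('pics/s2.png',cv2.resize(optics.capture('side')[120:240,250:400],None,fx=4,fy=4))
"
```

```text
t 3.6 p [0.4755 0.1457 0.0103] yaw -0.0002 F [-0.11 -0.09 -0.1 ] M [-0.004  0.003  0.029] w 0.0466 q [ 0.15  0.28 -0.6   2.01  0.19  0.91 -2.12]
```

View pics/s2.png

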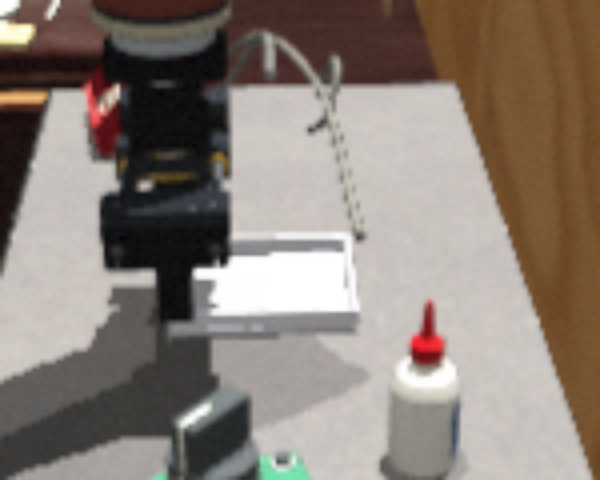

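The gripper is straddling the tray's near wall at about (175,315) in the crop, still closing and clear of the wires.

>>> apply_moves --rows "0 0 0 0 0 0 0;0 0 0 0 0 0 0;0 0 0 0 0 0 0;0 0 0 0 0 0 0;0 0 0 0 0 0 0;0 0 0 0 0 0 0;0 0 0 0 0 0 0;0 0 0 0 0 0 0"

```text
time_s: 4.45
tcp_pos: [0.4754, 0.1457, 0.0101]
tool_rot: [-0.0, 1.0, -0.0, -0.0]
contact_force: [-0.4, 0.5, 0.1]
width: 0.0002
```

```bash
python3 -c "
from h import *
info()
"
```

```text
t 4.45 p [0.4754 0.1457 0.0101] yaw -0.0002 F [-0.42  0.48  0.11] M [0.07  0.054 0.059] w 0.0002 q [ 0.15  0.28 -0.59  2.01  0.19  0.91 -2.12]
```

```bash
python3 -c "
from h import *
a=optics.capture('side');cv2.imwrite('pics/s3.png',a)
cv2.imwrite('pics/s3z.png',cv2.resize(a[160:220,270:370],None,fx=7,fy=7,interpolation=cv2.INTER_CUBIC))
print(proj('side',[(.4755,.1457,.0103),(.4755,.14,.018),(.534,.14,.018)]),proj('top',[(.4755,.1457,.0103),(.4755,.14,.018),(.534,.14,.018)]))
t=optics.capture('top');cv2.imwrite('pics/t3z.png',cv2.resize(t[170:260,190:290],None,fx=6,fy=6))
"
```

```text
[[294.25637878 200.74931836]
 [294.05321729 199.41111013]
 [315.81368118 198.88329918]] [[260.57549337 237.08032577]
 [262.66820825 237.1708193 ]
 [263.40772444 212.38916761]]
```

View pics/s3z.png

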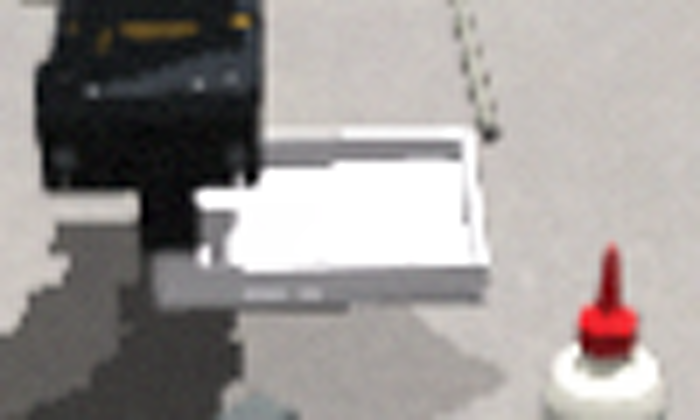

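View pics/t3z.png

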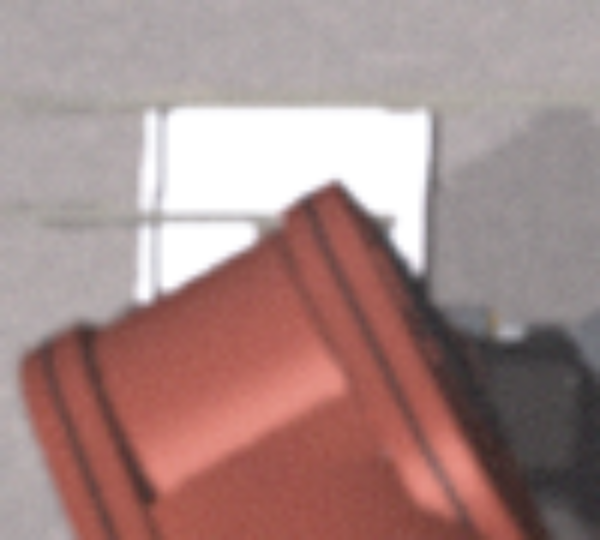

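```bash
python3 -c "
from h import *
a=cv2.imread('pics/s3.png')
b=cv2.imread('pics/side0.png')
z=lambda i:cv2.resize(i[176:212,280:345],None,fx=12,fy=12,interpolation=cv2.INTER_NEAREST)
cv2.imwrite('pics/s3zz.png',np.vstack([z(a)[:290],z(b)[:290]]))
"
```

```text
(no output)
```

View pics/s3zz.png

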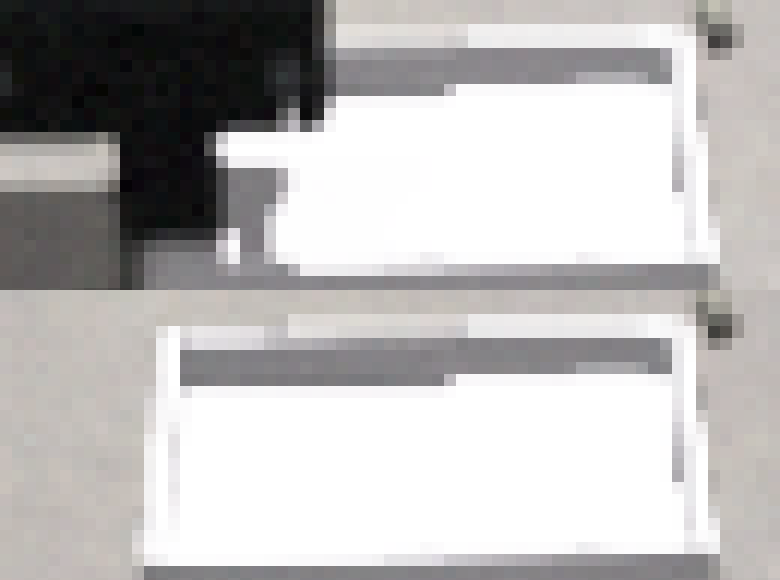

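```bash
python3 -c "
from h import *
for y in (.1,.12,.1425,.16): print(y,proj('side',[(.4756,y,.2077),(.4756,y,.2277),(.466,y,.2077),(.485,y,.2077)]).round(1).tolist())
a=cv2.imread('pics/side1.png');cv2.imwrite('pics/q.png',cv2.resize(a[90:140,260:320],None,fx=10,fy=10,interpolation=cv2.INTER_NEAREST))
print('now')
for y in (.13,.145,.16): print(y,proj('side',[(.4756,y,.010),(.4756,y,.03)]).round(1).tolist())
"
```

```text
0.1 [[289.6, 138.5], [289.1, 130.2], [285.5, 138.5], [293.7, 138.4]]
0.12 [[290.0, 135.3], [289.5, 127.2], [285.9, 135.4], [293.9, 135.2]]
0.1425 [[290.4, 131.9], [289.9, 123.9], [286.4, 132.0], [294.2, 131.8]]
0.16 [[290.6, 129.3], [290.2, 121.5], [286.7, 129.4], [294.5, 129.3]]
now
0.13 [[294.1, 203.9], [293.8, 197.5]]
0.145 [[294.3, 201.0], [293.9, 194.6]]
0.16 [[294.5, 198.1], [294.1, 191.8]]
```

View pics/q.png

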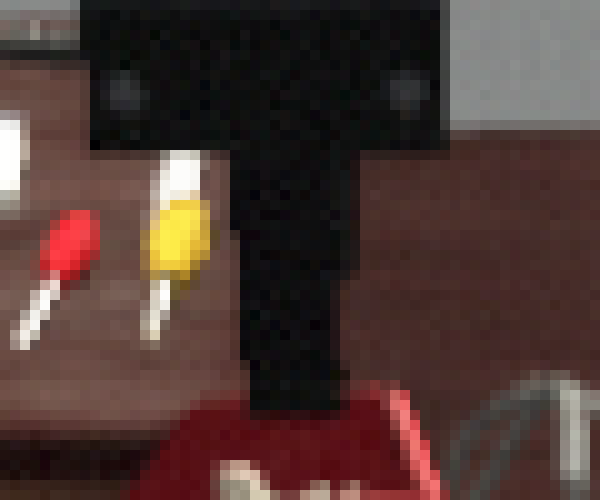

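The fingers closed behind the rim inside the tray. When open, the linkage holds the tips about 20 mm above the TCP, so they passed over the wall. I'll raise, open to 30 mm, centre on the wall and lower again.

>>> apply_moves --rows "0 0 0 0 0 -20 0;0 0 0 0 0 -35 10;0 0 0 3 2 -35 30;0 0 0 6.5 4 -35 34;0 0 0 6.5 4 -35 34;0 0 0 6.5 4 -35 34;0 0 0 6.5 4 -35 34;0 0 0 6.5 4 -35 34"

```text
time_s: 5.35
tcp_pos: [0.4816, 0.1417, 0.0448]
tool_rot: [-0.0, 1.0, -0.0, -0.0]
contact_force: [0.1, -0.2, -0.3]
width: 0.0337
```

>>> apply_moves --rows "0 0 0 0 0 0 34;0 0 0 0 0 10 34;0 0 0 0 0 18 34;0 0 0 0 0 25 34;0 0 0 0 0 30 34;0 0 0 0 0 33 34;0 0 0 0 0 36 34;0 0 0 0 0 36 34"

```text
time_s: 6.15
tcp_pos: [0.4818, 0.1417, 0.0088]
tool_rot: [-0.0, 1.0, -0.0, -0.0]
contact_force: [-0.5, -0.3, 0.1]
width: 0.0342
```

```bash
python3 -c "
from h import *
info();a=optics.capture('side')
cv2.imwrite('pics/s4.png',cv2.resize(a[160:220,270:370],None,fx=7,fy=7,interpolation=cv2.INTER_CUBIC))
"
```

```text
t 6.15 p [0.4818 0.1417 0.0088] yaw -0.0002 F [-0.53 -0.26  0.13] M [0.088 0.043 0.02 ] w 0.0342 q [ 0.15  0.29 -0.59  2.    0.2   0.91 -2.11]
```

View pics/s4.png

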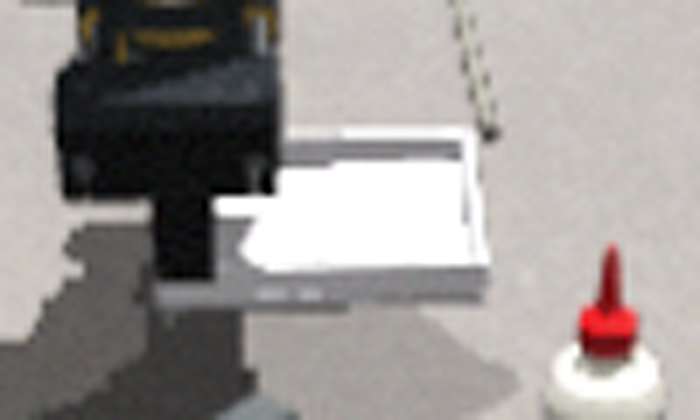

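The near finger's tip is at row 199.7, in front of the wall. That puts the visible tips about 18–20 mm above the reported TCP, which fits the missed grip. I'll go down in small steps and watch the force.

>>> apply_moves --rows "0 0 0 0 0 2 34;0 0 0 0 0 4 34;0 0 0 0 0 6 34"

```text
time_s: 6.5
tcp_pos: [0.482, 0.1417, 0.0031]
tool_rot: [-0.0, 1.0, -0.0, 0.0]
contact_force: [0.1, 0.9, -0.9]
width: 0.0341
```

>>> apply_moves --rows "0 0 0 0 0 2 34;0 0 0 0 0 4 34;0 0 0 0 0 4 34"

```text
time_s: 6.8
tcp_pos: [0.4817, 0.1416, -0.0012]
tool_rot: [0.0, 1.0, -0.0, -0.0]
contact_force: [-0.1, 0.5, -0.2]
width: 0.0338
```

>>> apply_moves --rows "0 0 0 0 0 2 34;0 0 0 0 0 4 34;0 0 0 0 0 6 34;0 0 0 0 0 6 34"

```text
time_s: 7.2
tcp_pos: [0.4828, 0.1418, -0.0067]
tool_rot: [-0.0, 1.0, -0.0, 0.001]
contact_force: [2.4, 0.9, 0.4]
width: 0.034
```

>>> apply_moves --rows "0 0 0 0 0 0 0;0 0 0 0 0 0 0;0 0 0 0 0 0 0;0 0 0 0 0 0 0;0 0 0 0 0 0 0;0 0 0 0 0 0 0"

```text
time_s: 7.8
tcp_pos: [0.4817, 0.1421, -0.0068]
tool_rot: [-0.0, 1.0, 0.0, -0.0]
contact_force: [0.5, 3.9, 1.9]
width: 0.0027
```

```bash
python3 -c "
from h import *
info();a=optics.capture('side')
cv2.imwrite('pics/s5.png',cv2.resize(a[160:220,270:370],None,fx=7,fy=7,interpolation=cv2.INTER_CUBIC))
"
```

```text
t 7.8 p [ 0.4817  0.1421 -0.0068] yaw 0.0004 F [0.52 3.9  1.86] M [ 0.92  -0.147  0.152] w 0.0027 q [ 0.14  0.31 -0.58  2.01  0.22  0.88 -2.13]
```

View pics/s5.png

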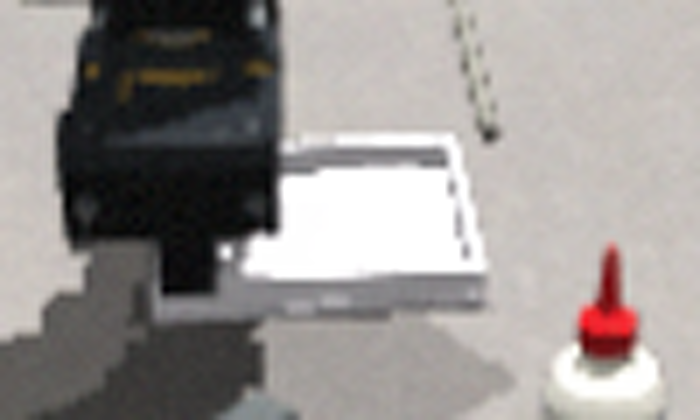

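>>> apply_moves --rows "0 0 0 -8 8 0 0;0 0 0 -16 18 0 0;0 0 0 -24 28 0 0;0 0 0 -32 38 0 0;0 0 0 -38 48 0 0;0 0 0 -44 57 0 0;0 0 0 -50 65 0 0;0 0 0 -50 65 0 0" --force 40

```text
time_s: 8.65
tcp_pos: [0.4306, 0.0746, -0.0069]
tool_rot: [0.001, 1.0, -0.001, -0.001]
contact_force: [-2.0, -3.4, 7.6]
width: 0.0025
```

```bash
python3 -c "
from h import *
info();a=optics.capture('side')
cv2.imwrite('pics/s6.png',cv2.resize(a[130:250,250:390],None,fx=5,fy=5,interpolation=cv2.INTER_CUBIC))
"
```

```text
t 8.65 p [ 0.4306  0.0746 -0.0069] yaw -0.0017 F [-2.03 -3.38  7.57] M [-0.633  0.587  0.055] w 0.0025 q [ 0.27  0.18 -0.58  2.15  0.14  0.84 -1.96]
```

View pics/s6.png

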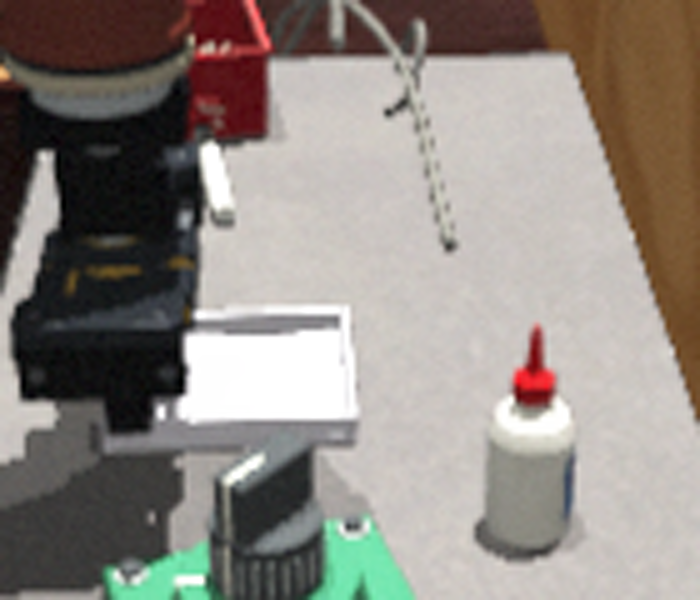

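The tray came along with the drag and its rim now sits in front of the wires. I'll release it and lift.

>>> apply_moves --rows "0 0 0 0 0 0 20;0 0 0 0 0 0 34;0 0 0 0 0 0 40;0 0 0 0 0 -15 50;0 0 0 0 0 -60 60;0 0 0 0 0 -110 80;0 0 0 0 0 -160 87;0 0 0 0 0 -190 87"

```text
time_s: 9.5
tcp_pos: [0.4326, 0.077, 0.1867]
tool_rot: [-0.0, 1.0, 0.0, 0.002]
contact_force: [1.5, -0.2, -1.0]
width: 0.0591
```

```bash
python3 -c "
from h import *
info();row((.5016,-.0705,.21),.833)
a=optics.capture('side')
cv2.imwrite('pics/s7.png',cv2.resize(a[100:250,250:390],None,fx=4,fy=4,interpolation=cv2.INTER_CUBIC))
"
```

```text
t 9.5 p [0.4326 0.077  0.1867] yaw 0.0002 F [ 1.52 -0.21 -1.01] M [-0.023  0.019 -0.   ] w 0.0591 q [ 0.34 -0.07 -0.58  1.94 -0.04  1.26 -1.8 ]
rot [ 0.001 -0.003 -0.833] mm [ 69.  147.5 -23.1]
```

View pics/s7.png

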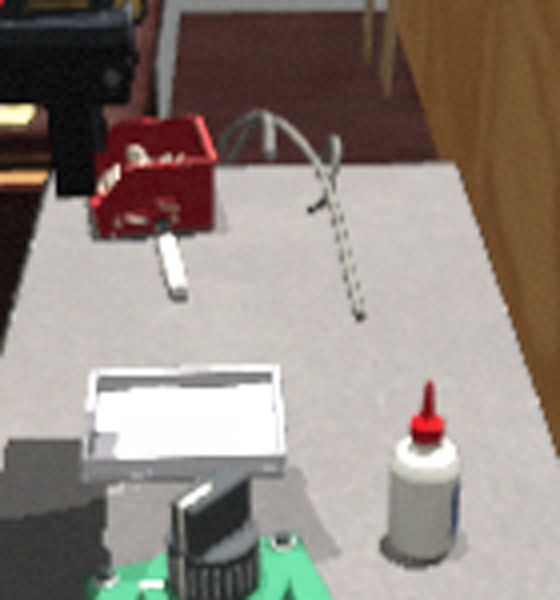

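```bash
python3 -c "
from h import *
row((.502,-.0703,.14),.833)
q=np.array([onz('side',(250+x/4,100+y/4),.018) for x,y in[(90,370),(278,367),(285,462),(82,465)]]);print(q.round(3),q.mean(0))"
```

```text
rot [ 0.003 -0.008 -0.833] mm [ 67.1 147.7  50.7]
[[0.415 0.18  0.018]
 [0.545 0.178 0.018]
 [0.546 0.059 0.018]
 [0.419 0.061 0.018]] [0.48124525 0.11952476 0.018     ]
```

>>> apply_moves --rows "0 0 -0.12 10 22 0 60;0 0 -0.24 20 44 0 50;0 0 -0.36 30 66 0 40;0 0 -0.48 40 88 5 40;0 0 -0.6 50 110 15 40;0 0 -0.72 60 130 30 40;0 0 -0.833 67 147.5 40 40;0 0 -0.833 67 147.5 45 40"

```text
time_s: 10.35
tcp_pos: [0.4982, -0.0733, 0.1362]
tool_rot: [-0.001, 0.915, 0.404, -0.001]
contact_force: [-0.2, -0.3, -0.4]
width: 0.0402
```

>>> apply_moves --rows "0 0 0 0 0 0 40;0 0 0 0 0 0 40"

```text
time_s: 10.55
tcp_pos: [0.4986, -0.0697, 0.1382]
tool_rot: [-0.0, 0.915, 0.404, -0.0]
contact_force: [-0.1, 0.3, 0.2]
width: 0.0402
```

```bash
python3 -c "
from h import *
info();row((.502,-.0703,.07),.833)
a=optics.capture('side')
cv2.imwrite('pics/s8.png',cv2.resize(a[150:285,250:390],None,fx=4.3,fy=4.3,interpolation=cv2.INTER_CUBIC))
"
```

```text
t 10.55 p [ 0.4986 -0.0697  0.1382] yaw 0.8321 F [-0.09  0.27  0.2 ] M [ 0.051 -0.039  0.024] w 0.0402 q [ 0.46  0.11 -0.43  1.88  0.05  1.17 -0.73]
rot [-0.    -0.    -0.001] mm [ 1.8  2.9 68.2]
```

View pics/s8.png

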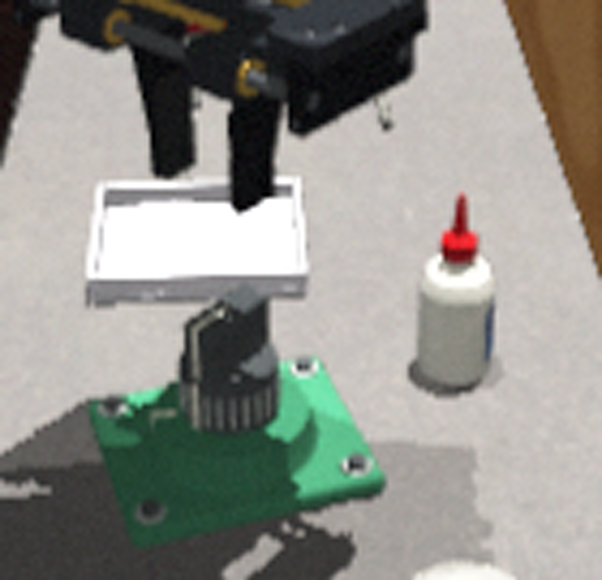

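```bash
python3 -c "
from h import *
s,R=st();p=s['tcp_pos'];j=np.array([np.cos(-.738),np.sin(-.738),0])
for sg,px in((1,(252,206)),(-1,(175,174))):
  uv=(250+px[0]/4.3,150+px[1]/4.3);print('obs',uv)
  for dz in(0,.01,.02,.03):print(dz,proj('side',[p+sg*j*.026+[0,0,dz]]).round(1).tolist())
"
```

```text
obs (308.6046511627907, 197.90697674418604)
0 [[309.0, 206.3]]
0.01 [[308.9, 202.0]]
0.02 [[308.7, 197.6]]
0.03 [[308.6, 193.2]]
obs (290.69767441860466, 190.46511627906978)
0 [[290.3, 197.7]]
0.01 [[290.0, 193.5]]
0.02 [[289.8, 189.2]]
0.03 [[289.5, 184.9]]
```

Both fingertips sit about 18 mm above the reported TCP, and the bar lies between the fingers. I'll descend with that offset.

>>> apply_moves --rows "0 0 0 1 2 15 40;0 0 0 1.8 3 30 40;0 0 0 1.8 3 45 40;0 0 0 1.8 3 58 40;0 0 0 1.8 3 68 40;0 0 0 1.8 3 76 40;0 0 0 1.8 3 82 40;0 0 0 1.8 3 85 40"

```text
time_s: 11.4
tcp_pos: [0.5022, -0.0715, 0.0527]
tool_rot: [-0.0, 0.915, 0.404, -0.0]
contact_force: [-1.1, -0.9, 1.1]
width: 0.0401
```

>>> apply_moves --rows "0 0 0 0 0 0 40;0 0 0 0 0 0 40"

```text
time_s: 11.6
tcp_pos: [0.5025, -0.0716, 0.0535]
tool_rot: [0.0, 0.915, 0.404, 0.0]
contact_force: [0.4, -0.2, 0.5]
width: 0.0399
```

```bash
python3 -c "
from h import *
info()
a=optics.capture('side')
cv2.imwrite('pics/s9.png',cv2.resize(a[180:285,250:360],None,fx=5.5,fy=5.5,interpolation=cv2.INTER_CUBIC))
"
```

```text
t 11.6 p [ 0.5025 -0.0716  0.0535] yaw 0.8327 F [ 0.38 -0.21  0.49] M [-0.029 -0.051 -0.003] w 0.0399 q [ 0.44  0.21 -0.43  1.96  0.1   0.99 -0.77]
```

View pics/s9.png

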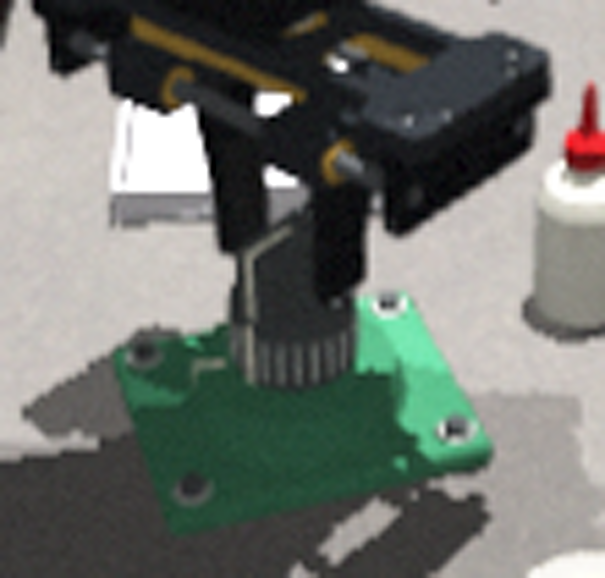

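>>> apply_moves --rows "0 0 0 0.6 -1 2 40;0 0 0 0.6 -1 4 40;0 0 0 0.6 -1 4 30;0 0 0 0.6 -1 4 26;0 0 0 0.6 -1 4 24"

```text
time_s: 12.15
tcp_pos: [0.502, -0.0704, 0.0492]
tool_rot: [-0.0, 0.915, 0.404, 0.0]
contact_force: [0.8, 0.4, -0.8]
width: 0.0265
```

```bash
python3 -c "
from h import *
info()"
```

```text
t 12.15 p [ 0.502  -0.0704  0.0492] yaw 0.8327 F [ 0.84  0.44 -0.75] M [ 0.003 -0.025 -0.037] w 0.0265 q [ 0.44  0.21 -0.43  1.96  0.11  0.99 -0.77]
```

>>> apply_moves --rows "0 0 0 0 0 0 22;0 0 0 0 0 0 20;0 0 0 0 0 0 18;0 0 0 0 0 0 14;0 0 0 0 0 0 10;0 0 0 0 0 0 10" --force 15

```text
time_s: 12.75
tcp_pos: [0.5022, -0.0706, 0.0492]
tool_rot: [0.0, 0.915, 0.404, 0.0]
contact_force: [1.9, -0.7, -0.4]
width: 0.0178
```

```bash
python3 -c "
from h import *
info()"
```

```text
t 12.75 p [ 0.5022 -0.0706  0.0492] yaw 0.8325 F [ 1.94 -0.68 -0.36] M [-0.227 -0.301 -0.059] w 0.0178 q [ 0.44  0.21 -0.43  1.96  0.11  0.98 -0.77]
```

>>> apply_moves --rows "0 0 0.03 0 0 -0.1 10;0 0 0.06 0 0 -0.2 10;0 0 0.1 0 0 -0.3 10;0 0 0.15 0 0 -0.4 10;0 0 0.2 0 0 -0.55 10;0 0 0.2 0 0 -0.55 10" --force 20

```text
time_s: 13.35
tcp_pos: [0.5021, -0.0702, 0.0498]
tool_rot: [-0.0, 0.951, 0.31, 0.0]
contact_force: [1.3, 0.4, -0.4]
width: 0.0174
```

```bash
python3 -c "
from h import *
info();info()"
```

```text
t 13.35 p [ 0.5021 -0.0702  0.0498] yaw 0.6308 F [ 1.29  0.4  -0.41] M [ 0.037 -0.389 -0.043] w 0.0174 q [ 0.42  0.21 -0.4   1.96  0.1   0.99 -0.97]
t 13.35 p [ 0.5021 -0.0702  0.0498] yaw 0.6308 F [ 1.29  0.4  -0.41] M [ 0.037 -0.389 -0.043] w 0.0174 q [ 0.42  0.21 -0.4   1.96  0.1   0.99 -0.97]
```

>>> apply_moves --rows "0 0 0.05 0 0 -0.1 10;0 0 0.1 0 0 -0.3 10;0 0 0.15 0 0 -0.4 10;0 0 0.2 0 0 -0.5 10;0 0 0.25 0 0 -0.7 10;0 0 0.3 0 0 -0.8 10;0 0 0.35 0 0 -0.95 10"

```text
time_s: 14.05
tcp_pos: [0.5023, -0.0699, 0.0507]
tool_rot: [-0.0, 0.99, 0.14, 0.0]
contact_force: [2.5, 0.8, -1.3]
width: 0.018
```

```bash
python3 -c "
from h import *
info()
a=optics.capture('side')
cv2.imwrite('pics/s10.png',cv2.resize(a[180:285,250:360],None,fx=5.5,fy=5.5,interpolation=cv2.INTER_CUBIC))
info()
"
```

```text
t 14.05 p [ 0.5023 -0.0699  0.0507] yaw 0.2819 F [ 2.5   0.76 -1.29] M [ 0.369 -0.763  0.071] w 0.018 q [ 0.38  0.21 -0.36  1.96  0.09  0.99 -1.31]
t 14.1 p [ 0.5023 -0.0699  0.0507] yaw 0.2788 F [ 2.17  1.33 -1.14] M [ 0.313 -0.56   0.105] w 0.018 q [ 0.38  0.21 -0.36  1.96  0.09  0.99 -1.31]
```

View pics/s10.png

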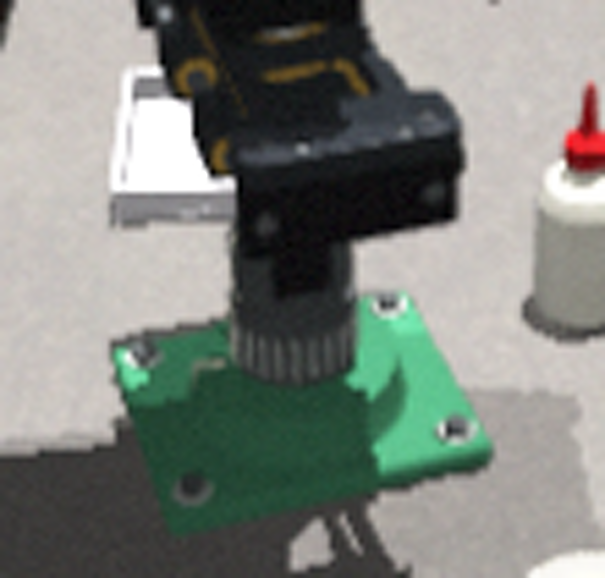

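>>> apply_moves --rows "0 0 0.04 0 0 -0.1 10;0 0 0.08 0 0 -0.2 10;0 0 0.12 0 0 -0.3 10;0 0 0.16 0 0 -0.4 10;0 0 0.2 0 0 -0.55 10;0 0 0.22 0 0 -0.6 10;0 0 0.22 0 0 -0.6 10"

```text
time_s: 14.8
tcp_pos: [0.5021, -0.07, 0.0513]
tool_rot: [-0.0, 0.999, 0.032, 0.0]
contact_force: [2.5, 1.1, -0.7]
width: 0.0179
```

```bash
python3 -c "
from h import *
info()"
```

```text
t 14.8 p [ 0.5021 -0.07    0.0513] yaw 0.0638 F [ 2.5   1.09 -0.67] M [ 0.451 -0.606  0.04 ] w 0.0179 q [ 0.36  0.2  -0.34  1.97  0.08  0.99 -1.52]
```

>>> apply_moves --rows "0 0 0.02 0 0 -0.05 10;0 0 0.04 0 0 -0.1 10;0 0 0.04 0 0 -0.1 10"

```text
time_s: 15.1
tcp_pos: [0.502, -0.0702, 0.0514]
tool_rot: [-0.0, 1.0, 0.011, 0.0]
contact_force: [1.6, 3.2, 0.2]
width: 0.0179
```

```bash
python3 -c "
from h import *
info()"
```

```text
t 15.1 p [ 0.502  -0.0702  0.0514] yaw 0.0223 F [1.61 3.19 0.22] M [ 0.662 -0.505  0.094] w 0.0179 q [ 0.36  0.2  -0.33  1.97  0.08  0.99 -1.56]
```

>>> apply_moves --rows "0 0 0.015 0 0 -0.04 10;0 0 0.03 0 0 -0.08 10;0 0 0.03 0 0 -0.08 10"

```text
time_s: 15.4
tcp_pos: [0.502, -0.0703, 0.0515]
tool_rot: [-0.0, 1.0, -0.004, 0.0]
contact_force: [1.6, 3.2, 1.8]
width: 0.0179
```

```bash
python3 -c "
from h import *
info()"
```

```text
t 15.4 p [ 0.502  -0.0703  0.0515] yaw -0.0078 F [1.58 3.15 1.83] M [ 0.806 -0.407  0.01 ] w 0.0179 q [ 0.35  0.2  -0.33  1.97  0.08  0.99 -1.59]
```

>>> apply_moves --rows "0 0 0.015 0 0 -0.04 10;0 0 0.03 0 0 -0.08 10;0 0 0.03 0 0 -0.08 10"

```text
time_s: 15.7
tcp_pos: [0.5019, -0.0704, 0.0515]
tool_rot: [-0.0, 1.0, -0.019, -0.0]
contact_force: [0.4, 2.9, 2.8]
width: 0.0176
```

```bash
python3 -c "
from h import *
info()"
```

```text
t 15.7 p [ 0.5019 -0.0704  0.0515] yaw -0.038 F [0.42 2.87 2.8 ] M [ 0.827 -0.272  0.056] w 0.0176 q [ 0.35  0.2  -0.33  1.97  0.08  0.99 -1.62]
```

>>> apply_moves --rows "0 0 0.015 0 0 -0.06 10;0 0 0.03 0 0 -0.12 10;0 0 0.03 0 0 -0.12 10"

```text
time_s: 16.0
tcp_pos: [0.5019, -0.0705, 0.0516]
tool_rot: [0.0, 0.999, -0.034, -0.0]
contact_force: [0.6, 2.3, 2.6]
width: 0.0175
```

```bash
python3 -c "
from h import *
info()"
```

```text
t 16.0 p [ 0.5019 -0.0705  0.0516] yaw -0.0682 F [0.56 2.32 2.57] M [ 0.713 -0.154  0.021] w 0.0175 q [ 0.35  0.2  -0.32  1.97  0.08  0.99 -1.65]
```

>>> apply_moves --rows "0 0 0.015 0 0 -0.06 10;0 0 0.03 0 0 -0.12 10;0 0 0.03 0 0 -0.12 10"

```text
time_s: 16.3
tcp_pos: [0.5018, -0.0705, 0.0517]
tool_rot: [0.0, 0.999, -0.049, -0.0]
contact_force: [-0.3, 2.1, 1.7]
width: 0.0179
```

```bash
python3 -c "
from h import *
info()"
```

```text
t 16.3 p [ 0.5018 -0.0705  0.0517] yaw -0.0982 F [-0.3   2.08  1.68] M [ 0.606 -0.02   0.069] w 0.0179 q [ 0.34  0.2  -0.32  1.97  0.08  0.99 -1.68]
```

>>> apply_moves --rows "0 0 0.015 0 0 -0.05 10;0 0 0.03 0 0 -0.1 10;0 0 0.03 0 0 -0.1 10"

```text
time_s: 16.6
tcp_pos: [0.5018, -0.0706, 0.0518]
tool_rot: [0.0, 0.998, -0.064, -0.0]
contact_force: [-0.6, 1.8, 3.6]
width: 0.0177
```

```bash
python3 -c "
from h import *
info()"
```

```text
t 16.6 p [ 0.5018 -0.0706  0.0518] yaw -0.1282 F [-0.63  1.76  3.57] M [0.438 0.036 0.052] w 0.0177 q [ 0.34  0.2  -0.32  1.97  0.07  0.99 -1.71]
```

>>> apply_moves --rows "0 0 0.015 0 0 -0.05 10;0 0 0.03 0 0 -0.1 10;0 0 0.03 0 0 -0.1 10"

```text
time_s: 16.9
tcp_pos: [0.5018, -0.0706, 0.0519]
tool_rot: [0.0, 0.997, -0.079, -0.0]
contact_force: [-0.6, 1.1, 2.0]
width: 0.0181
```

```bash
python3 -c "
from h import *
info()"
```

```text
t 16.9 p [ 0.5018 -0.0706  0.0519] yaw -0.1582 F [-0.57  1.13  1.99] M [0.296 0.168 0.02 ] w 0.0181 q [ 0.34  0.2  -0.31  1.97  0.07  0.99 -1.74]
```

>>> apply_moves --rows "0 0 0.015 0 0 -0.05 10;0 0 0.03 0 0 -0.1 10;0 0 0.03 0 0 -0.1 10"

```text
time_s: 17.2
tcp_pos: [0.5018, -0.0705, 0.052]
tool_rot: [0.0, 0.996, -0.094, -0.0]
contact_force: [-1.7, -0.5, 2.7]
width: 0.0183
```

```bash
python3 -c "
from h import *
info()"
```

```text
t 17.2 p [ 0.5018 -0.0705  0.052 ] yaw -0.1881 F [-1.71 -0.48  2.71] M [0.155 0.354 0.006] w 0.0183 q [ 0.34  0.2  -0.31  1.97  0.07  0.99 -1.77]
```

>>> apply_moves --rows "0 0 0.015 0 0 -0.05 10;0 0 0.03 0 0 -0.1 10;0 0 0.03 0 0 -0.1 10"

```text
time_s: 17.5
tcp_pos: [0.5018, -0.0705, 0.0521]
tool_rot: [0.0, 0.994, -0.109, -0.0]
contact_force: [-2.1, 0.4, 3.0]
width: 0.0182
```

```bash
python3 -c "
from h import *
info()"
```

```text
t 17.5 p [ 0.5018 -0.0705  0.0521] yaw -0.2181 F [-2.14  0.39  3.02] M [-0.014  0.463  0.033] w 0.0182 q [ 0.33  0.2  -0.31  1.97  0.07  0.99 -1.8 ]
```

>>> apply_moves --rows "0 0 0.015 0 0 -0.07 10;0 0 0.03 0 0 -0.14 10;0 0 0.03 0 0 -0.14 10"

```text
time_s: 17.8
tcp_pos: [0.5018, -0.0705, 0.0523]
tool_rot: [0.0, 0.992, -0.124, -0.0]
contact_force: [-2.5, -0.4, 4.9]
width: 0.0179
```

```bash
python3 -c "
from h import *
info()"
```

```text
t 17.8 p [ 0.5018 -0.0705  0.0523] yaw -0.2481 F [-2.45 -0.44  4.95] M [0.019 0.718 0.052] w 0.0179 q [ 0.33  0.2  -0.3   1.97  0.07  0.99 -1.83]
```

>>> apply_moves --rows "0 0 0.015 0 0 -0.05 10;0 0 0.03 0 0 -0.1 10;0 0 0.03 0 0 -0.1 10"

```text
time_s: 18.1
tcp_pos: [0.5021, -0.0705, 0.0527]
tool_rot: [0.0, 0.99, -0.139, 0.0]
contact_force: [-3.6, -0.5, 8.1]
width: 0.0179
```

```bash
python3 -c "
from h import *
info()"
```

```text
t 18.1 p [ 0.5021 -0.0705  0.0527] yaw -0.2786 F [-3.58 -0.45  8.11] M [-0.033  0.838  0.019] w 0.0179 q [ 0.33  0.2  -0.3   1.97  0.07  0.99 -1.86]
```

Upward force has jumped to 8 N, so the pins have probably reached the slot. I'll go on in smaller steps to feel for the stop.

>>> apply_moves --rows "0 0 0.01 0 0 -0.03 10;0 0 0.02 0 0 -0.06 10;0 0 0.02 0 0 -0.06 10"

```text
time_s: 18.4
tcp_pos: [0.5022, -0.0705, 0.0529]
tool_rot: [0.0, 0.989, -0.149, 0.0]
contact_force: [-3.7, 1.1, 7.7]
width: 0.018
```

```bash
python3 -c "
from h import *
info()"
```

```text
t 18.4 p [ 0.5022 -0.0705  0.0529] yaw -0.2984 F [-3.67  1.14  7.75] M [ 0.002  0.868 -0.06 ] w 0.018 q [ 0.32  0.2  -0.3   1.97  0.07  0.99 -1.88]
```

>>> apply_moves --rows "0 0 0.01 0 0 -0.03 10;0 0 0.02 0 0 -0.06 10;0 0 0.02 0 0 -0.06 10"

```text
time_s: 18.7
tcp_pos: [0.5023, -0.0705, 0.053]
tool_rot: [-0.0, 0.987, -0.159, 0.0]
contact_force: [-2.6, -0.7, 7.5]
width: 0.0178
```

```bash
python3 -c "
from h import *
info()"
```

```text
t 18.7 p [ 0.5023 -0.0705  0.053 ] yaw -0.3184 F [-2.61 -0.66  7.51] M [0.049 0.746 0.021] w 0.0178 q [ 0.32  0.2  -0.3   1.97  0.07  0.99 -1.9 ]
```

>>> apply_moves --rows "0 0 0.01 0 0 -0.03 10;0 0 0.02 0 0 -0.06 10;0 0 0.02 0 0 -0.06 10"

```text
time_s: 19.0
tcp_pos: [0.5024, -0.0705, 0.0531]
tool_rot: [-0.0, 0.986, -0.168, 0.0]
contact_force: [-1.7, 0.7, 8.2]
width: 0.018
```

```bash
python3 -c "
from h import *
info()"
```

```text
t 19.0 p [ 0.5024 -0.0705  0.0531] yaw -0.3384 F [-1.72  0.7   8.17] M [0.085 0.706 0.01 ] w 0.018 q [ 0.32  0.2  -0.3   1.97  0.07  0.99 -1.92]
```

>>> apply_moves --rows "0 0 0.01 0 0 -0.03 10;0 0 0.02 0 0 -0.06 10;0 0 0.02 0 0 -0.06 10"

```text
time_s: 19.3
tcp_pos: [0.5025, -0.0705, 0.0532]
tool_rot: [-0.0, 0.984, -0.178, 0.001]
contact_force: [-2.8, -0.3, 7.2]
width: 0.0181
```

```bash
python3 -c "
from h import *
info()"
```

```text
t 19.3 p [ 0.5025 -0.0705  0.0532] yaw -0.3584 F [-2.79 -0.26  7.23] M [0.051 0.653 0.026] w 0.0181 q [ 0.32  0.2  -0.29  1.97  0.07  0.99 -1.93]
```

>>> apply_moves --rows "0 0 0.01 0 0 0 10;0 0 0.02 0 0 0 10;0 0 0.02 0 0 0 10"

```text
time_s: 19.6
tcp_pos: [0.5026, -0.0704, 0.0532]
tool_rot: [-0.0, 0.982, -0.188, 0.001]
contact_force: [-2.9, 0.2, 7.2]
width: 0.018
```

```bash
python3 -c "
from h import *
info()"
```

```text
t 19.6 p [ 0.5026 -0.0704  0.0532] yaw -0.3783 F [-2.9   0.21  7.19] M [0.078 0.693 0.077] w 0.018 q [ 0.32  0.2  -0.29  1.97  0.07  0.99 -1.95]
```

>>> apply_moves --rows "0 0 0.01 0 0 0 10;0 0 0.02 0 0 0 10;0 0 0.02 0 0 0 10"

```text
time_s: 19.9
tcp_pos: [0.5025, -0.0704, 0.0532]
tool_rot: [-0.0, 0.98, -0.198, 0.001]
contact_force: [-3.6, -0.6, 7.8]
width: 0.018
```

```bash
python3 -c "
from h import *
info()"
```

```text
t 19.9 p [ 0.5025 -0.0704  0.0532] yaw -0.398 F [-3.65 -0.64  7.76] M [0.072 0.717 0.183] w 0.018 q [ 0.32  0.2  -0.29  1.97  0.07  0.99 -1.97]
```

>>> apply_moves --rows "0 0 0.01 0 0 0 10;0 0 0.01 0 0 0 10"

```text
time_s: 20.1
tcp_pos: [0.5025, -0.0704, 0.0532]
tool_rot: [-0.0, 0.979, -0.203, 0.001]
contact_force: [-2.6, 0.1, 8.0]
width: 0.0179
```

```bash
python3 -c "
from h import *
info()"
```

```text
t 20.1 p [ 0.5025 -0.0704  0.0532] yaw -0.4078 F [-2.61  0.12  8.03] M [0.058 0.664 0.273] w 0.0179 q [ 0.31  0.2  -0.29  1.97  0.07  0.99 -1.98]
```

The torque climbs 0.08, 0.18, 0.27 Nm over 0.03 rad, so this is the stop. I'll ease off and lift.

>>> apply_moves --rows "0 0 -0.03 0 0 0 10;0 0 -0.055 0 0 0 10;0 0 -0.055 0 0 0 10;0 0 -0.055 0 0 -1 10;0 0 -0.055 0 0 -2 10;0 0 -0.055 0 0 -3 10" --force 25

```text
time_s: 20.7
tcp_pos: [0.5024, -0.0704, 0.0559]
tool_rot: [-0.0, 0.984, -0.176, 0.0]
contact_force: [1.0, 0.1, -2.7]
width: 0.0178
```

```bash
python3 -c "
from h import *
info()"
```

```text
t 20.7 p [ 0.5024 -0.0704  0.0559] yaw -0.3529 F [ 1.01  0.15 -2.75] M [ 0.038  0.006 -0.011] w 0.0178 q [ 0.32  0.19 -0.29  1.96  0.07  0.99 -1.93]
```

The wrist now carries only the nut's weight (−2.7 N), so it is free. I'll lift it straight up.

>>> apply_moves --rows "0 0 0 0 0 -3 10;0 0 0 0 0 -6 10;0 0 0 0 0 -9 10;0 0 0 0 0 -13 10"

```text
time_s: 21.1
tcp_pos: [0.5018, -0.0704, 0.0686]
tool_rot: [-0.0, 0.985, -0.175, -0.0]
contact_force: [0.3, 0.3, -2.6]
width: 0.0179
```

```bash
python3 -c "
from h import *
info()"
```

```text
t 21.1 p [ 0.5018 -0.0704  0.0686] yaw -0.3523 F [ 0.26  0.29 -2.63] M [ 0.077  0.046 -0.001] w 0.0179 q [ 0.32  0.18 -0.29  1.95  0.06  1.02 -1.92]
```

>>> apply_moves --rows "0 0 0 0 0 -5 10;0 0 0 0 0 -11 10;0 0 0 0 0 -18 10;0 0 0 0 0 -26 10;0 0 0 0 0 -34 10;0 0 0 0 0 -42 10;0 0 0 0 0 -50 10;0 0 0 0 0 -50 10"

```text
time_s: 21.9
tcp_pos: [0.5028, -0.0705, 0.12]
tool_rot: [-0.0, 0.985, -0.175, 0.001]
contact_force: [-0.8, -0.6, -2.3]
width: 0.0179
```

```bash
python3 -c "
from h import *
info()
a=optics.capture('side')
cv2.imwrite('pics/s11.png',cv2.resize(a[130:280,240:390],None,fx=4,fy=4,interpolation=cv2.INTER_CUBIC))
a=optics.capture('top');cv2.imwrite('pics/t11.png',cv2.resize(a[130:290,200:430],None,fx=3.4,fy=3.4,interpolation=cv2.INTER_CUBIC))
"
```

```text
t 21.9 p [ 0.5028 -0.0705  0.12  ] yaw -0.3522 F [-0.83 -0.57 -2.29] M [ 0.044 -0.01  -0.012] w 0.0179 q [ 0.33  0.12 -0.3   1.9   0.04  1.13 -1.91]
```

View pics/s11.png

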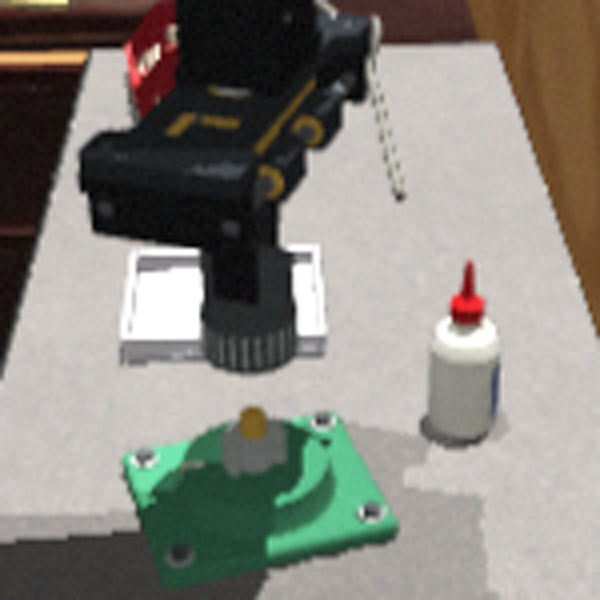

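View pics/t11.png

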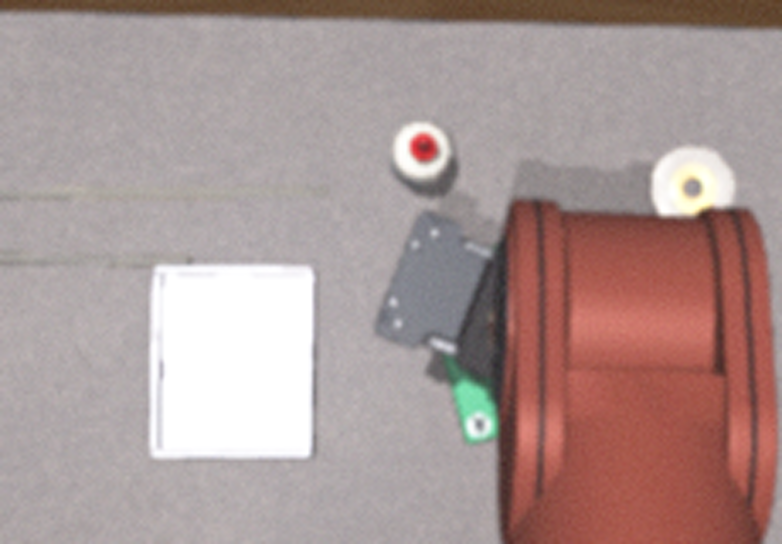

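```bash
python3 -c "
from h import *
q=np.array([onz('top',(200+x/3.4,130+y/3.4),.018) for x,y in[(152,265),(314,266),(313,457),(150,457)]]);print(q.round(3),q.mean(0))
q=np.array([onz('side',(240+x/4,130+y/4),.018) for x,y in[(128,250),(320,247),(326,352),(122,358)]]);print(q.round(3),q.mean(0))
print('nutbottom',onz('side',(240+252/4,130+368/4),.103),onz('side',(240+252/4,130+368/4),.093))
row((.470,.112,.12),-.352);row((.470,.112,.12),.2);info()
"
```

```text
[[0.543 0.185 0.018]
 [0.545 0.072 0.018]
 [0.413 0.069 0.018]
 [0.411 0.182 0.018]] [0.47822152 0.12675415 0.018     ]
[[0.413 0.18  0.018]
 [0.546 0.178 0.018]
 [0.546 0.048 0.018]
 [0.421 0.047 0.018]] [0.48162349 0.1131261  0.018     ]
nutbottom [ 0.50494088 -0.09020604  0.103     ] [ 0.50443613 -0.07577884  0.093     ]
rot [-0. -0. -0.] mm [ -93.  -160.2   -1.3]
rot [ 0.    -0.    -0.552] mm [ -93.  -160.2   -1.3]
t 22.0 p [ 0.502  -0.0704  0.1187] yaw -0.3523 F [ 0.93 -0.38 -2.42] M [ 0.105  0.038 -0.005] w 0.0176 q [ 0.33  0.12 -0.3   1.9   0.04  1.12 -1.91]
```

```bash
python3 -c "
from h import *
row((.472,.12,.12),0)"
```

```text
rot [-0.    -0.    -0.352] mm [ -93.9 -168.4   -1.3]
```

>>> apply_moves --rows "0 0 -0.08 -10 -18 -4 10;0 0 -0.16 -25 -45 -4 10;0 0 -0.24 -40 -72 -4 10;0 0 -0.3 -54 -97 -4 10;0 0 -0.352 -68 -122 -4 10;0 0 -0.352 -82 -147 -4 10;0 0 -0.352 -94 -168.5 -4 10;0 0 -0.352 -94 -168.5 -4 10"

```text
time_s: 22.8
tcp_pos: [0.4708, 0.1244, 0.1225]
tool_rot: [-0.001, 1.0, 0.003, -0.0]
contact_force: [0.1, -0.1, -2.8]
width: 0.0179
```

>>> apply_moves --rows "0 0 0 0 0 0 10;0 0 0 0 0 0 10"

```text
time_s: 23.0
tcp_pos: [0.4719, 0.1194, 0.1224]
tool_rot: [0.0, 1.0, -0.001, -0.0]
contact_force: [0.1, -0.2, -2.5]
width: 0.0178
```

```bash
python3 -c "
from h import *
info()
a=optics.capture('side')
cv2.imwrite('pics/s12.png',cv2.resize(a[110:260,240:390],None,fx=4,fy=4,interpolation=cv2.INTER_CUBIC))
a=optics.capture('top');cv2.imwrite('pics/t12.png',cv2.resize(a[130:290,200:430],None,fx=3.4,fy=3.4,interpolation=cv2.INTER_CUBIC))
"
```

```text
t 23.0 p [0.4719 0.1194 0.1224] yaw -0.001 F [ 0.11 -0.16 -2.48] M [-0.017  0.024 -0.026] w 0.0178 q [ 0.13  0.09 -0.49  1.93  0.05  1.13 -1.95]
```

View pics/s12.png

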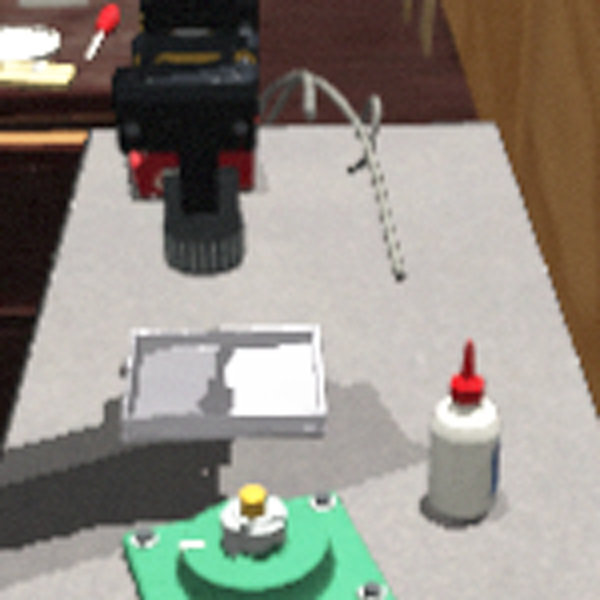

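View pics/t12.png

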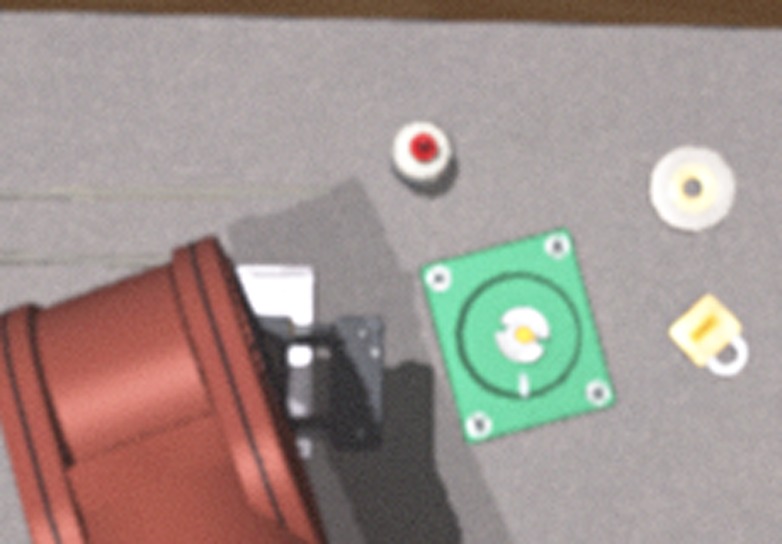

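```bash
python3 -c "
from h import *
q=np.array([onz('side',(240+x/4,110+y/4),.018) for x,y in[(133,331),(321,328),(326,417),(124,420)]]);print(q.round(3),q.mean(0))
for z in(.095,.1,.105,.11):print(z,onz('side',(240+204/4,110+271/4),z))
"
```

```text
[[0.417 0.178 0.018]
 [0.547 0.176 0.018]
 [0.547 0.064 0.018]
 [0.42  0.067 0.018]] [0.48269819 0.12158783 0.018     ]
0.095 [0.47217462 0.11876135 0.095     ]
0.1 [0.47280465 0.10924389 0.1       ]
0.105 [0.47343467 0.09972643 0.105     ]
0.11 [0.4740647  0.09020897 0.11      ]
```

The nut is within 10 mm of the tray centre (0.481, 0.123), with its underside about 0.107 m up. I'll lower it, slowly at the end.

>>> apply_moves --rows "0 0 0 0 0 10 10;0 0 0 0 0 25 10;0 0 0 0 0 42 10;0 0 0 0 0 58 10;0 0 0 0 0 72 10;0 0 0 0 0 82 10;0 0 0 0 0 90 10;0 0 0 0 0 92 10"

```text
time_s: 23.9
tcp_pos: [0.4715, 0.12, 0.0298]
tool_rot: [0.0, 1.0, -0.0, -0.001]
contact_force: [0.6, 0.3, -2.5]
width: 0.0178
```

>>> apply_moves --rows "0 0 0 0 0 1 10;0 0 0 0 0 2 10;0 0 0 0 0 3 10;0 0 0 0 0 4 10"

```text
time_s: 24.3
tcp_pos: [0.4722, 0.1202, 0.0269]
tool_rot: [-0.0, 1.0, -0.0, 0.0]
contact_force: [0.9, -0.2, -2.4]
width: 0.0178
```

>>> apply_moves --rows "0 0 0 0 0 0.5 10;0 0 0 0 0 1 10;0 0 0 0 0 1.5 10;0 0 0 0 0 2 10"

```text
time_s: 24.7
tcp_pos: [0.4719, 0.1202, 0.0246]
tool_rot: [-0.0, 1.0, -0.0, 0.0]
contact_force: [-0.1, 0.3, -2.7]
width: 0.0176
```

```bash
python3 -c "
from h import *
info()
a=optics.capture('side')
cv2.imwrite('pics/s13.png',cv2.resize(a[140:240,250:350],None,fx=6,fy=6,interpolation=cv2.INTER_CUBIC))
"
```

```text
t 24.7 p [0.4719 0.1202 0.0246] yaw -0.0002 F [-0.13  0.31 -2.66] M [0.03  0.036 0.019] w 0.0176 q [ 0.1   0.22 -0.48  2.03  0.12  0.93 -2.02]
```

View pics/s13.png

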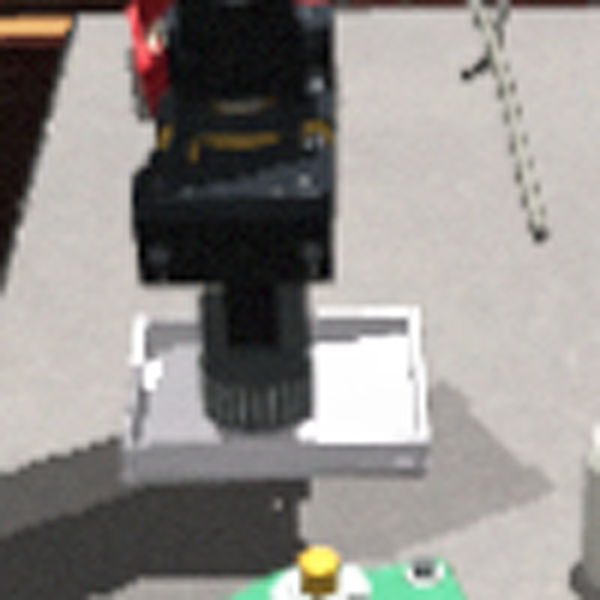

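>>> apply_moves --rows "0 0 0 0 0 0.5 10;0 0 0 0 0 1 10;0 0 0 0 0 1.5 10;0 0 0 0 0 2 10;0 0 0 0 0 2 10"

```text
time_s: 25.25
tcp_pos: [0.4718, 0.1202, 0.0226]
tool_rot: [-0.0, 1.0, -0.0, -0.0]
contact_force: [0.3, -0.8, -2.1]
width: 0.0176
```

>>> apply_moves --rows "0 0 0 0 0 0.5 10;0 0 0 0 0 1 10;0 0 0 0 0 1.5 10;0 0 0 0 0 1.5 10"

```text
time_s: 25.65
tcp_pos: [0.4718, 0.1202, 0.021]
tool_rot: [-0.0, 1.0, -0.0, -0.0]
contact_force: [-0.1, 0.1, -3.0]
width: 0.0177
```

>>> apply_moves --rows "0 0 0 0 0 0.5 10;0 0 0 0 0 1 10;0 0 0 0 0 1 10"

```text
time_s: 25.95
tcp_pos: [0.472, 0.1202, 0.0208]
tool_rot: [0.0, 1.0, -0.0, 0.0]
contact_force: [-3.5, -0.7, 8.2]
width: 0.0181
```

>>> apply_moves --rows "0 0 0 0 0 0.5 10;0 0 0 0 0 1 10;0 0 0 0 0 1 10"

```text
time_s: 26.25
tcp_pos: [0.472, 0.12, 0.0208]
tool_rot: [0.0, 1.0, -0.0, 0.0]
contact_force: [-8.7, -3.1, 21.1]
width: 0.0181
```

Contact is confirmed on the floor. I'll ease up to take the load off, then open.

>>> apply_moves --rows "0 0 0 0 0 -0.6 10;0 0 0 0 0 -1.2 10;0 0 0 0 0 -1.5 10;0 0 0 0 0 -1.5 10"

```text
time_s: 26.65
tcp_pos: [0.4719, 0.1201, 0.0208]
tool_rot: [0.0, 1.0, -0.0, 0.0]
contact_force: [-1.6, -1.7, 4.5]
width: 0.0177
```

```bash
python3 -c "
from h import *
info()"
```

```text
t 26.65 p [0.4719 0.1201 0.0208] yaw -0.0002 F [-1.58 -1.73  4.5 ] M [-0.234  0.523  0.002] w 0.0177 q [ 0.1   0.22 -0.48  2.03  0.13  0.92 -2.02]
```

>>> apply_moves --rows "0 0 0 0 0 -0.3 20;0 0 0 0 0 -0.3 24;0 0 0 0 0 -0.3 30;0 0 0 0 0 -0.3 36;0 0 0 0 0 -0.3 40;0 0 0 0 0 -0.3 40;0 0 0 0 0 -0.3 40"

```text
time_s: 27.35
tcp_pos: [0.4718, 0.1202, 0.0209]
tool_rot: [-0.0, 1.0, -0.0, -0.0]
contact_force: [-0.6, 0.1, 0.0]
width: 0.0396
```

>>> apply_moves --rows "0 0 0 0 0 -5 40;0 0 0 0 0 -20 40;0 0 0 0 0 -40 40;0 0 0 0 0 -65 40;0 0 0 0 0 -95 40;0 0 0 0 0 -125 40;0 0 0 0 0 -150 40;0 0 0 0 0 -150 40"

```text
time_s: 28.15
tcp_pos: [0.4738, 0.1209, 0.1748]
tool_rot: [-0.001, 1.0, -0.0, 0.003]
contact_force: [-0.4, -0.2, -0.8]
width: 0.0401
```

```bash
python3 -c "
from h import *
info()
a=optics.capture('side')
cv2.imwrite('pics/s14.png',cv2.resize(a[110:260,240:390],None,fx=4,fy=4,interpolation=cv2.INTER_CUBIC))
"
```

```text
t 28.15 p [0.4738 0.1209 0.1748] yaw -0.0001 F [-0.4  -0.18 -0.77] M [0.017 0.029 0.04 ] w 0.0401 q [ 0.14  0.04 -0.49  1.86  0.02  1.23 -1.93]
```

View pics/s14.png

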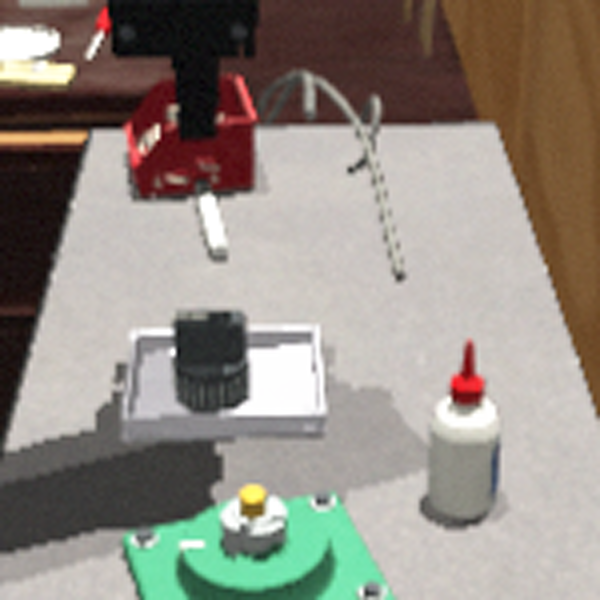

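The nut stands upright inside the rim at (212,370), and the gripper is clear. I'll let things settle, check the bystanders, and hand in.

>>> apply_moves --rows "0 0 0 0 0 0 40;0 0 0 0 0 0 40;0 0 0 0 0 0 40;0 0 0 0 0 0 40"

```text
time_s: 28.6
tcp_pos: [0.4715, 0.1201, 0.1703]
tool_rot: [0.0, 1.0, -0.0, -0.001]
contact_force: [-0.3, 0.1, -0.3]
width: 0.0398
```

```bash
python3 -c "
from h import *
info()
t=optics.capture('top');t0=cv2.imread('pics/top0.png')
s=optics.capture('side');s0=cv2.imread('pics/side0.png')
for n,a,b,c in(('cut-top',t0,t,(170,200,385,420)),('pad-top',t0,t,(212,245,394,424)),('oil-top',t0,t,(162,186,312,336)),('oil-side',s0,s,(195,245,340,370)),('pad-side',s0,s,(282,312,285,325)),('cut-side',s0,s,(278,306,340,378))):
  d=cv2.phaseCorrelate(a[c[0]:c[1],c[2]:c[3],1].astype('float32'),b[c[0]:c[1],c[2]:c[3],1].astype('float32'));print(n,np.round(d[0],2))
r.close_job()
"
```

```text
t 28.6 p [0.4715 0.1201 0.1703] yaw -0.0001 F [-0.26  0.09 -0.26] M [0.019 0.043 0.004] w 0.0398 q [ 0.14  0.05 -0.49  1.87  0.02  1.23 -1.93]
cut-top [ 0.08 -0.06]
pad-top [ 0.01 -0.01]
oil-top [ 0.08 -0.02]
oil-side [ 0.1  -0.16]
pad-side [-0.03  0.05]
cut-side [-0.02  0.04]
the job is handed in; nothing more can be done
```

The nut is off the spindle and standing upright in the tray, and the job was handed in at about 28.7 s of the 67 s; no verdict came back.

- **Tray moved first:** two thin wires hung over the tray, so I dragged it about 50 mm towards the robot and 65 mm towards the stand.
- **Turning:** I turned the nut clockwise about 1.2 rad, following the thread upward. It passed the release line (estimated at yaw 0.09), and the stop showed as torque rising 0.08, 0.18, 0.27 Nm over 0.03 rad. I eased off 0.055 rad and lifted with only the nut's weight on the wrist.
- **Set-down:** I lowered it in steps of about 1 mm. The upward push on the wrist reached about 21 N before I eased it off and let go; the limit is 40 N.

**Last checks:**
- The side picture shows the nut upright and inside the rim, about 10 mm from the tray centre.
- The cutter, padlock and oil bottle moved less than 0.2 pixel, which is under 1 mm.
- The gripper is clear, with the wrist force near zero.

**What disagreed or failed:**
- The visible fingertips are about 18–20 mm above the reported TCP, so the first grip on the tray wall missed. I used that offset from then on.
- The two cameras disagreed by up to about 7 mm on where the tray was, less than the room left around the nut.

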